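# Free the cassettes from under the tilting reagent module

### The job

Stand the yellow fulcrum block in front of the yellow lip, lever the heavy module up with the pry bar over it until the module stays up, and draw out all three cassettes locked under its front edge. Set each cassette right down over a post of the ejector stand, so that the post pokes any orange insert up through the hole underneath, and stand the inserts upright in the green tray, leaving the cassettes on the posts. Lay the bar flat back on its blue mat, press the module fully down again, and do not disturb the other things on the bench.

Things in the scene. Friction and masses are not known exactly. Their poses are not given: they have to be found in the camera images.
- unit: fixed frame of the white reagent module (340 mm wide, 235 deep, 130 high). Origin on the bench under the middle of its front face; x points into the module, y to the left seen from the robot. Cassette bays at y = -115, -40, +35 mm, yellow lip at y = +122. A skirt (x = 5 to 17 mm, lower edge 15 mm above the bench) locks the cassettes while the module is down
- front_top (a point): point on the module's top, 12 mm behind its front edge, in the middle of its width: press here with 4 to 10 N to close it; 130 mm above the bench when fully down
- lip (a point): middle of the front lower edge of the module's yellow pry lip (75 mm wide, 50 deep), 90 mm above the bench when the module is down; open space below it; axes as the unit's, tilting with the module. The 3 kg module swings up about a rear hinge (220 mm behind the front, 50 mm up) so stiff that it stays where left: lifting takes about 35 N at the lip. Raised 10 mm or more it frees the cassettes
- fulcrum: loose yellow block, 44 mm (x) by 50 mm (y) and 70 mm tall, with a rounded dark steel ridge (8 mm radius) along y on its top; origin at the centre of its underside; 0.6 kg. A good place is 55 mm in front of the lip's front edge, ridge parallel to the lip
- bar: loose steel pry bar 300 mm long (x), 22 wide (y), 12 thick, 0.4 kg, red handle end at -x, dark tip at +x; origin at the centre of its underside. Laid level over the fulcrum with 25 mm of its tip under the lip it balances against the lip; pressing the handle end down near the bench raises the lip by 15 to 20 mm
- mat: fixed blue mat 330 mm (x) by 80 mm (y), 3 mm thick, where the bar lies at the start and finally belongs; origin at the centre of its underside. Either way round will do
- cassette1: grey cassette, 60 mm wide (y), 36 high, x = -56 to +28 mm, then a tongue 12 high (20 mm high ridge at its end) to x = +63 mm, under the module. Blue grip fin on top: x = -54 to -28 mm, 12 thick (y), 36 to 66 mm up. Origin on the underside, on the axis of the 42 mm wide, 30 mm deep recess; its 6 mm floor has a 26 mm access hole. 0.2 kg
- cassette2: as cassette1
- cassette3: as cassette1
- insert1: orange round insert, 40 mm diameter, 30 mm tall, sunk flush in the recess of cassette1; origin at the centre of its underside; 0.06 kg; may be absent (that cassette is empty)
- insert2: orange round insert, 40 mm diameter, 30 mm tall, sunk flush in the recess of cassette2; origin at the centre of its underside; 0.06 kg; may be absent (that cassette is empty)
- insert3: orange round insert, 40 mm diameter, 30 mm tall, sunk flush in the recess of cassette3; origin at the centre of its underside; 0.06 kg; may be absent (that cassette is empty)
- stand: fixed aluminium ejector stand, plate 100 mm (x) by 220 mm (y), 12 thick; three posts 14 mm in diameter, 24 mm tall above the plate, at y = -75, 0, +75 mm. A cassette seated over a post has its insert pushed up 18 mm proud. Origin at the centre of its underside. Cassettes fit side by side, long side along x, fins towards -x (the robot)
- post1 (a point): foot of post 1 of the stand, on its axis, at the plate's top (12 mm above the bench)
- post2 (a point): foot of post 2 of the stand, on its axis, at the plate's top (12 mm above the bench)
- post3 (a point): foot of post 3 of the stand, on its axis, at the plate's top (12 mm above the bench)
- tray: fixed green open tray 220 mm (x) by 110 mm (y), walls 4 mm thick and 14 mm high, floor 4 mm thick; origin at the centre of its underside
- wash_bottle: bystander: bottle 60 mm in diameter, 150 mm tall
- jar: bystander: jar 60 mm in diameter, 70 mm tall
- beaker: bystander: white cup, 70 mm in diameter, 80 mm tall
- tube_rack: bystander: yellow rack 60 by 120 mm with tubes
- tape: bystander: white tape roll 66 mm in diameter, 22 mm high
Not all that is in view belongs to the job. What is shaped like the cassette1 but turquoise is not meant.

How it is judged:
By the outcome, as a careful person would: the job done as asked, in the order asked, and still so for the second after the job is handed in, with the robot touching nothing.
Of insert1, insert2, insert3 only 1 to 3 are there at a start; the rules pass over those that are not, and their reading is None.
At some moment in a run one of fulcrum, bar may be knocked a few centimetres aside while the robot is not near it.
It also fails if it takes over 210 s, if anything falls off the work surface, if the arm or the gripper's body presses on something with over 40 N, if the wrist force passes 120 N, or if a joint passes its speed limit or range.

### The arm

A 6-joint arm with a two-finger parallel gripper is mounted at the origin on the work surface. World frame = base frame: x ahead of the robot, y to its left, z up, the work surface at z = 0. Lengths are in mm, angles in rad, forces in N, time in s.
With the tool pointing down it reaches from about 275 to 725 mm from the base axis. Payload 5.6 kg.
Tool frame: the origin (TCP) lies at the very end of the fingers, on their centre line; the grasp point (between the pads) lies 19 mm behind it; z points along the fingers, y is the line along which they close (so a half turn about z gives the same grasp; the last joint's range is limited). The gripper opens to 85 mm and grips with 20 to 120 N. Pads are 22 mm wide; open, the fingers measure 114 mm over their backs; the gripper's body (76 mm by 85 mm) begins 54 mm behind the grasp point. The pads swing forward as they close: fully open they stand 13 mm farther back than shut.
Start: joints at [1.525, 0.255, 0.108, 0, -1.424, -0.285], TCP at [178.613, 520.183, 231.283] pointing down, gripper open.
Joint ranges: [-2.95, 2.95], [-1.21, 1.97], [-1.09, 1.5], [-2.87, 1.71], [-2.94, -0.07], [-3.05, 3.05]. Speed limits (rad/s): [2.57, 2.57, 3.14, 3.14, 3.14, 3.14].

### API

Orientations are given as a unit quaternion [x, y, z, w].
In Python, from bench import ctrl gives the robot as it stands. The module is installed in compiled form; this text tells all that it offers.
- The arm moves only by the tool send_rows, never from a script. Its argument "increments" is a list of rows, each an object of numbers: "jaw": the closure in counts, from 0 (fully open) to 255 (shut); "x", "y", "z": the shift along the tool's x, y, z in mm; "yaw": the turn about the tool's z in degrees. A call has 1 to 10 rows; each row is the pose to reach, as a shift and turn from the pose commanded when the call began, along the tool's axes at that moment; what a row does not reach only later rows make up. A row lasts 1/12 s, in which the tool goes at most 41.7 mm and 7.16 degrees, less where a joint would pass 70% of its speed; a pose out of reach is approached as far as the arm can. A call with a gripper value outside its range is refused whole. The fingers move at their own pace and stop on an object; "squeeze" is the grip in N (left out, the last holds). Time passes only in rows, so rows that repeat a pose let the fingers close. It gives the time, the measured TCP pose, the force, the opening and the grip force at its end, in the units of the state.
- ctrl.get_obs(): the state, without advancing time (a new reading comes with each control period).
- ctrl.capture(name): name is "side" or "top"; returns (picture, depth): 420x560x3 uint8, red, green, blue; 420x560 float32, mm along the optical axis (not along the pixel's ray), 0 where there is no reading.
- ctrl.get_calibration(name): a dict with "K" (3x3 intrinsics, pixels), "k1" (the pictures are not rectified: a ray, as slopes to the right and down, at radius r is drawn at 1 + k1 r^2 times it, then the intrinsics apply), "rvec" (rotation vector, rad) and "tvec" (3), from world to camera coordinates, as OpenCV has them. Camera axes: x right, y down, z forward; pixel columns grow to the right and rows downward; lengths in mm; the calibration is good to about 2 mm. A picture is of the moment at which its call begins. get_calibration takes no time and is no camera call.
- ctrl.job_done(): hands the job in; it is judged then, once.
Trained networks look in the newest picture that a camera, given by its name, has taken for a name from the list of things; names that differ only in an ending like _2 or _b are one class to them, and where a whole thing is asked for, a point or a joint stands for the part that bears it (a point fixed in the world has none). Each returns a list of dicts, best first, with "confidence" (0 to 1); they miss things now and then, are a little off and sometimes report something else, mostly with a low value. They report only what shows in the picture. A call takes as long as a camera call. They do not tell look-alikes from the thing itself.
- ctrl.spot_in(camera, query): "bbox" ([centre column, centre row, width, height] in pixels, round what is visible of it).
The state is a dict: "time_s": time; "q": joint angles; "joint_vel": joint speeds; "joint_efforts": joint torques, N m; "tool_pos": TCP position; "ee_rot": TCP orientation; "force": force on the tool from outside, world axes, zero at the start; "torque": the same for the moment, N m; "width": opening from 0.0 (shut) to 1.0 (fully open); "grip_force": force on a finger pad.
Only numpy, scipy, OpenCV 4.12 (cv2) and the standard library are available. Lean on these libraries where they do the work, as an engineer would, in place of code of your own. Each camera call takes 0.05 s, during which the arm holds its last target. There are 200 camera calls.

## Working session

There is one attempt and no reset: what is moved stays moved. The work goes in short steps, Python scripts to look and compute and a tool call to move; the robot and the scene stay as the last step left them, time stands still between calls to the robot, and variables do not carry over. Pictures are saved under pics/ and viewed, at most 14 in all, crops included, and the job is handed in when it is done.

Besides the shell and the picture viewer there is one more tool, called by a JSON object that holds its "fn" and its "kwargs". send_rows: Moves the arm, as the interface text tells. Its arguments: {"type":"object","properties":{"increments":{"type":"array"},"squeeze":{"type":"number"}},"required":["increments"]}

```bash
mkdir -p pics
cat > h.py <<'E'
import numpy as np, cv2
from bench import ctrl
def cal(n):
    c=ctrl.get_calibration(n); R=cv2.Rodrigues(np.array(c["rvec"],float))[0]
    return np.array(c["K"],float),float(c["k1"]),R,np.array(c["tvec"],float).ravel()
def cloud(n,d):
    K,k1,R,t=cal(n); h,w=d.shape
    v,u=np.mgrid[:h,:w].astype(float)
    p=np.stack([u.ravel(),v.ravel()],1)[:,None]
    n_=cv2.undistortPoints(p,K,np.array([k1,0,0,0,0]))[:,0]
    z=d.ravel().astype(float)
    P=np.c_[n_*z[:,None],z]
    W=(P-t)@R
    W[z==0]=np.nan
    return W.reshape(h,w,3)
def proj(n,X):
    K,k1,R,t=cal(n)
    return cv2.projectPoints(np.atleast_2d(np.array(X,float)),R,t,K,np.array([k1,0,0,0,0]))[0][:,0]
def snap(n,f=None):
    im,d=ctrl.capture(n)
    if f: cv2.imwrite('pics/'+f,im[:,:,::-1])
    return im,d,cloud(n,d)
E
python3 - <<'E'
from h import *
o=ctrl.get_obs(); print(o)
for n in("top","side"):
    im,d,W=snap(n,n+'0.png'); K,k1,R,t=cal(n); print(n,"cam",-R.T@t,"fwd",R[2],K[0,0],k1)
    for q in "unit lip fulcrum bar mat cassette1 insert1 stand tray wash_bottle jar beaker tube_rack tape".split():
        r=ctrl.spot_in(n,q)
        for b in r[:5]:
            if b["confidence"]>.3:
                c=b["bbox"]; print(n,q,round(b["confidence"],2),np.round(c),np.round(W[int(c[1]),int(c[0])]))
E
```

```text
{'time_s': 0.0, 'q': array([ 1.52460291e+00,  2.55741688e-01,  1.07031045e-01, -4.85791247e-04,
       -1.42391021e+00, -2.84609292e-01]), 'joint_vel': array([ 0.00016474, -0.00024228, -0.00065728,  0.0003655 ,  0.00013542,
        0.00048421]), 'joint_efforts': array([-1.40386428e-04, -3.86629164e+01,  2.37942821e+01,  5.36536619e+00,
       -5.96074766e-03, -2.14323279e-07]), 'tool_pos': array([178.41623478, 519.73812554, 230.40740667]), 'ee_rot': array([ 9.86346024e-01, -1.64683429e-01, -1.30050597e-04,  9.34362835e-04]), 'force': array([ 0.88480983, -0.24679557,  0.09328771]), 'torque': array([0.00442393, 0.02565542, 0.03420912]), 'grip_force': 0.0, 'width': 0.9983451205860803}
top cam [ 235.96619602    5.27521249 1232.30456552] fwd [ 0.23467561  0.02465627 -0.97176099] 390.35504260793823 0.01920763083752389
top unit 0.66 [402. 247.  79.  69.] [ 451. -354.    8.]
top unit 0.6 [278. 128. 110.  84.] [767.  60. 135.]
top lip 0.64 [278. 127. 109.  81.] [767.  60. 142.]
top fulcrum 0.52 [200. 191.  24.  22.] [572. 289.  73.]
top bar 0.78 [292. 247.  94.  15.] [427. -12.  14.]
top mat 
[... 2033 characters left out ...]
1.  83.  38.]
side insert1 0.47 [338. 216.  14.  11.] [658. -68.  38.]
side insert1 0.31 [418. 292.  50.  56.] [ 627. -396.   59.]
side stand 0.71 [352. 331.  48.  82.] [ 455. -370.   13.]
side stand 0.62 [350. 172. 136. 104.] [726. -19. 132.]
side tray 0.58 [198. 175.  65.  51.] [433. 360.   3.]
side wash_bottle 0.89 [229. 130.  22.  40.] [594. 430.  81.]
side jar 0.95 [402. 242.  30.  30.] [ 716. -255.   55.]
side beaker 0.71 [270. 143.  18.  24.] [677. 309.  65.]
side tube_rack 0.64 [419. 290.  56.  58.] [ 631. -397.   61.]
side tape 0.89 [361. 266.  27.  21.] [ 614. -222.   -0.]
side tape 0.56 [352. 331.  48.  82.] [ 455. -373.   12.]
side tape 0.43 [230. 129.  23.  46.] [595. 425.  87.]
```

```bash
python3 -c "
import cv2
for n in ('top','side'):
    i=cv2.imread(f'pics/{n}0.png'); cv2.imwrite(f'pics/{n}0b.png',cv2.resize(i,(784,588)))"
```

```text
(no output)
```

View pics/top0b.png

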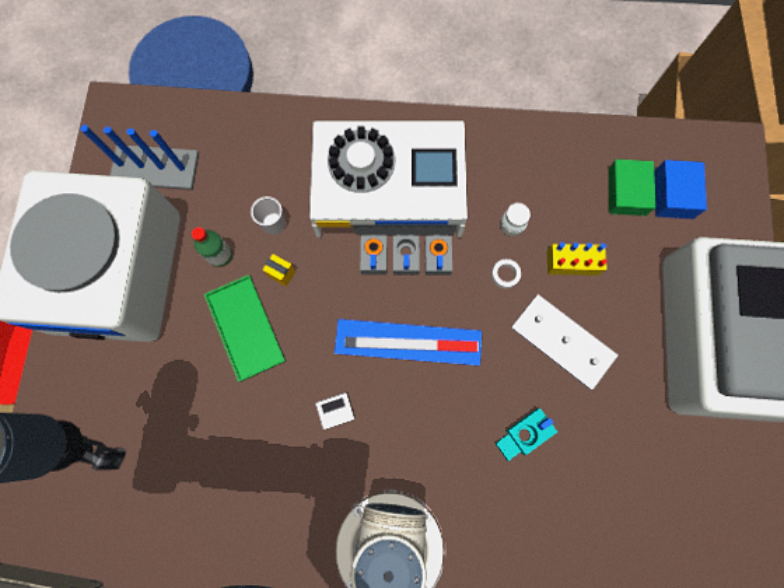

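View pics/side0b.png

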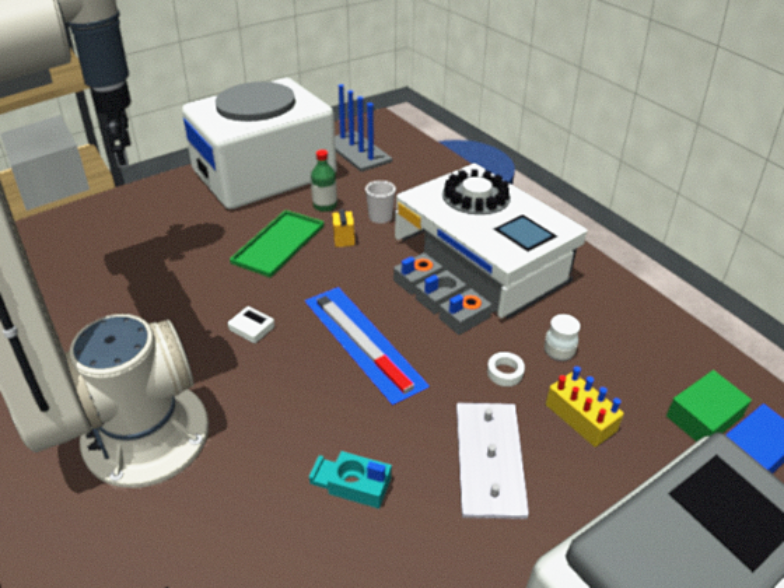

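The top view shows the module (front edge about row 222/784-scale) and three cassettes, with inserts in the left (374,247) and right (438,247) ones and the middle one empty. The bar lies on the mat with its red handle to the right at (458,346). The fulcrum is rotated at (278,269), the stand at (565,340), the tray at (245,328), and the turquoise decoy at (527,433). Next I'll measure exact poses.

```bash
cat >> h.py <<'E'
def plane(n,uv,z):
    K,k1,R,t=cal(n)
    p=cv2.undistortPoints(np.atleast_2d(np.array(uv,float))[:,None],K,np.array([k1,0,0,0,0]))[:,0]
    r=np.c_[p,np.ones(len(p))]@R; c=-R.T@t
    return c+r*((z-c[2])/r[:,2])[:,None]
def hsvmask(im,lo,hi):
    return cv2.inRange(cv2.cvtColor(im,cv2.COLOR_RGB2HSV),np.array(lo),np.array(hi))
def rect(n,m,z,roi=None):
    """min area rect in world of the largest blob of mask m in world roi (x0,x1,y0,y1) on plane z"""
    v,u=np.nonzero(m); 
    if not len(u): return None
    P=plane(n,np.c_[u,v],z)[:,:2]
    if roi: k=(P[:,0]>roi[0])&(P[:,0]<roi[1])&(P[:,1]>roi[2])&(P[:,1]<roi[3]); P=P[k]
    if len(P)<4: return None
    c,s,a=cv2.minAreaRect(P.astype(np.float32)); 
    if s[0]<s[1]: s=(s[1],s[0]); a-=90
    a=(a+90)%180-90
    return np.round(c,1),np.round(s,1),round(a,1),len(P),np.round(P.mean(0),1)
HS=dict(yellow=((20,120,90),(35,255,255)),blue=((105,120,60),(125,255,255)),green=((50,120,60),(75,255,255)),orange=((5,150,120),(18,255,255)),red=((0,170,100),(4,255,255)))
E
python3 - <<'E'
from h import *
for n in("top","side"):
    im,d,W=snap(n)
    M={k:hsvmask(im,*v) for k,v in HS.items()}
    print(n)
    print("mat",rect(n,M['blue'],3,(300,520,-190,180)))
    print("red",rect(n,M['red'],15,(350,520,-190,180)))
    print("tray",rect(n,M['green'],8,(280,600,200,500)))
    print("fulc",rect(n,M['yellow'],70,(500,640,200,360)))
    print("fins",[rect(n,M['blue'],66,(560,690,a,a+60)) for a in(-105,-25,50)])
    print("ins",[rect(n,M['orange'],36,(600,720,a,a+60)) for a in(-105,-25,50)])
    print("lip",rect(n,M['yellow'],105,(620,760,80,260)))
    hs=cv2.cvtColor(im,cv2.COLOR_RGB2HSV)
    wh=cv2.inRange(hs,np.array([0,0,150]),np.array([180,60,255]))
    k=(abs(W[...,2]-132)<8)&(W[...,0]>600)&(abs(W[...,1]-60)<230)
    print("top",rect(n,k.astype(np.uint8),130))
    k=(wh>0)&(W[...,2]<60)&(W[...,0]>320)&(W[...,0]<570)&(W[...,1]>-470)&(W[...,1]<-250)
    print("stand",rect(n,k.astype(np.uint8),12))
    k=(wh>0)&(W[...,0]>380)&(W[...,0]<470)&(abs(W[...,1])<150)
    print("barwhite",rect(n,k.astype(np.uint8),15))
    g=cv2.resize(im,None,fx=1,fy=1)
    a=plane(n,[[0,0]],0)
    C=[(455,-355,12),(640,15,30),(572,289,50)] 
    cr=[]
    for c in C:
        u,v=proj(n,c)[0].astype(int); r=45
        cr.append(cv2.resize(im[max(v-r,0):v+r,max(u-r,0):u+r],(260,260),interpolation=cv2.INTER_CUBIC)); print((u-r,v-r))
    cv2.imwrite(f'pics/c_{n}.png',np.hstack(cr)[:,:,::-1])
a,b=cv2.imread('pics/c_top.png'),cv2.imread('pics/c_side.png')
cv2.imwrite('pics/c.png',np.vstack([a,b]))
E
```

```text
top
mat (array([435.6,  -9.1]), array([329.4,  80.8]), 89.5, 1866, array([436.8,  -5.3]))
red (array([ 432. , -119.7]), array([85., 19.]), -85.7, 172, array([ 433. , -120.3]))
tray (array([441.3, 366.5]), array([222.3, 111.8]), 29.1, 2408, array([439.3, 365.7]))
fulc (array([565.5, 288.8]), array([67.1, 50.6]), 63.4, 246, array([563.5, 287.4]))
fins [(array([607.9, -65.4]), array([29.5,  9.4]), 3.2, 39, array([608.2, -65.2])), (array([604.2,   7.9]), array([32.7, 12.5]), 4.0, 42, array([605.6,   8.5])), (array([598.7,  82.7]), array([32.8, 12.5]), 4.8, 42, array([599.8,  82.3]))]
ins [(array([656.1, -64.9]), array([35.6, 34. ]), -85.9, 83, array([655.2, -64.4])), None, (array([645.2,  86.2]), array([35.7, 34. ]), -85.8, 82, array([645.7,  86.1]))]
lip (array([668.2, 176.5]), array([74.1,  9.8]), -85.8, 95, array([668.3, 175.3]))
top (array([792.5,  61.3]), array([338.4, 241.2]), -85.9, 6657, array([788. ,  50.4]))
stand (array([ 462.8, -358.7]), array([222. , 101.8]), 54.5, 2211, array([ 461.4, -360. ]))
barwhite (array([427.7,  18.7]), array([179.9,  22.6]), -87.9, 408, array([427.7
[... 621 characters left out ...]
 (array([594.9,  70.9]), array([56.2, 22.9]), 54.8, 89, array([593.6,  70.1]))]
ins [(array([656. , -65.6]), array([38.6, 33.3]), 51.6, 81, array([654.7, -65.6])), None, (array([645.9,  86.3]), array([35.9, 33.7]), -33.1, 69, array([645.1,  85.6]))]
lip (array([666. , 171.7]), array([100.4,  28.9]), -86.5, 130, array([666.4, 170.9]))
top (array([1409.1,   98.6]), array([1481.1,  342.4]), 3.9, 4376, array([814.3,  29. ]))
stand (array([ 461.9, -358.8]), array([224.1, 102.9]), 54.6, 3503, array([ 457. , -365.7]))
barwhite (array([427.6,  18.7]), array([183.2,  21.8]), -87.6, 383, array([428. ,  15.3]))
(np.int64(301), np.int64(280))
(np.int64(269), np.int64(158))
(np.int64(200), np.int64(114))
```

View pics/c.png

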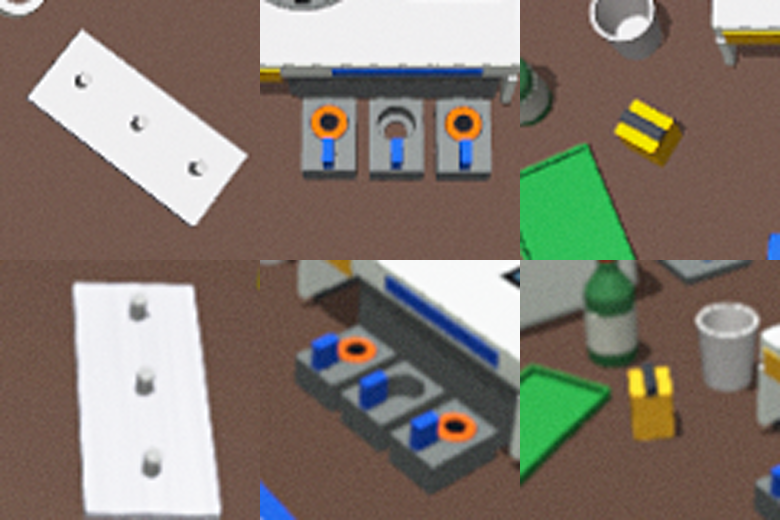

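The crops show posts at (83,80), (138,122), (197,168) in the first panel, two inserts in place and the middle recess empty, and the fulcrum's dark ridge running diagonally. Next I'll measure the module front, the fulcrum and the posts.

```bash
cat >> h.py <<'E'
def go(*pts):
    """each pt (x,y,z,phi deg of tool x in world or None); prints increments from the measured pose"""
    from scipy.spatial.transform import Rotation as Ro
    o=ctrl.get_obs(); R=Ro.from_quat(o['ee_rot']).as_matrix(); p=o['tool_pos']
    ph=np.degrees(np.arctan2(R[1,0],R[0,0]))
    print('t',round(o['time_s'],2),'tcp',p.round(1),'phi',round(ph,1),'F',o['force'].round(1),'w',round(o['width'],3),'grip',round(o['grip_force'],1),'q1,q6',o['q'][[0,5]].round(2))
    for x,y,z,f in pts:
        d=R.T@(np.array([x,y,z])-p); yaw=0 if f is None else -((f-ph+180)%360-180)
        print('  ',(x,y,z,f),'->',dict(x=round(d[0],1),y=round(d[1],1),z=round(d[2],1),yaw=round(yaw,1)))
E
python3 - <<'E'
from h import *
n="top"; im,d,W=snap(n)
# fulcrum
u,v=proj(n,(565,289,70))[0].astype(int)
k=np.zeros(d.shape,bool);k[v-25:v+25,u-25:u+25]=1
k&=(W[...,2]>55)&(W[...,2]<90)&(abs(W[...,0]-568)<50)&(abs(W[...,1]-289)<45)
P=W[k]; print("fulc top",len(P),P.mean(0).round(1),np.percentile(P[:,2],[2,20,50,80,90,98]).round(1))
Y=hsvmask(im,*HS['yellow'])>0
print(rect(n,(k&(P.size>0)).astype(np.uint8),70))
P=W[k&Y&(W[...,2]>62)];print(len(P),cv2.minAreaRect(P[:,:2].astype(np.float32)))
D=k&~Y; print("ridge", rect(n,D.astype(np.uint8),74))
# bar depth, stand height refs
print("stand z",np.nanmedian(W[246-10:246+10,404-10:404+10,2]), "bench z",np.nanmedian(W[300:310,300:310,2]))
# module front edge: brightness columns
ux=np.array([.9976,.0698]);uy=np.array([-.0698,.9976])
T=(abs(W[...,2]-131)<7)&(im.min(2)>150)
for yy in(-100,-50,0,50,100):
    c=[(W[r,q,:2]) for r,q in zip(*np.nonzero(T)) ]
    break
C=np.array([plane(n,[[q,r]],130)[0,:2] for r,q in zip(*np.nonzero(T))])-np.array([647.8,50.5])
a,b=C@ux,C@uy
print("n",len(a),"y range",np.percentile(b,[.5,99.5]).round(1))
for yy in(-140,-100,-50,0,50,100,140):
    s=abs(b-yy)<8; print(yy,a[s].min().round(1),a[s].max().round(1))
L=Y&(W[...,2]>60)
C=np.array([W[r,q] for r,q in zip(*np.nonzero(L)) if 620<W[r,q,0]<760 and 80<W[r,q,1]<260])
A=C[:,:2]-np.array([647.8,50.5]);print("lip a",np.percentile(A@ux,[2,50,98]).round(1),"b",np.percentile(A@uy,[2,98]).round(1),"z",np.percentile(C[:,2],[2,50,98]).round(1))
# posts: top & side, refine by dark ring? use side depth
n="side"; im,d,W=snap(n)
k=(W[...,2]>22)&(W[...,2]<45)&(W[...,0]>380)&(W[...,0]<550)&(W[...,1]>-460)&(W[...,1]<-260)
P=W[k]
if len(P):
    for c in[(419,-420),(462,-359),(506,-298)]:
        s=np.hypot(*(P[:,:2]-c).T)<30; print("post",s.sum(),P[s].mean(0).round(1) if s.any() else '')
go((565,289,150,-29))
E
```

```text
fulc top 231 [571.3 294.6  64.3] [56.  60.8 63.6 68.6 70.5 73.1]
(array([570.1, 293.8]), array([55.4, 43.9]), 64.0, 231, array([569.7, 293.2]))
86 ((572.232421875, 295.18280029296875), (48.576515197753906, 43.744911193847656), 67.31831359863281)
ridge (array([570.2, 290.8]), array([56. , 23.2]), 79.7, 75, array([570.7, 292.9]))
stand z 12.71319176710625 bench z 0.5489865970793434Traceback (most recent call last):
  File "<stdin>", line 20, in <module>
  File "h.py", line 24, in plane
    K,k1,R,t=cal(n)
             ~~~^^^
  File "h.py", line 4, in cal
    c=ctrl.get_calibration(n); R=cv2.Rodrigues(np.array(c["rvec"],float))[0]
ValueError: time passes only in moves, steps and waits
```

Run:
```python
from h import *
n="top"; im,d,W=snap(n)
u0=np.array([647.8,50.5]);ux=np.array([.9976,.0698]);uy=np.array([-.0698,.9976])
T=(abs(W[...,2]-131)<7)&(im.min(2)>150)
r,q=np.nonzero(T); C=plane(n,np.c_[q,r],130)[:,:2]-u0
a,b=C@ux,C@uy
print("y range",np.percentile(b,[.5,99.5]).round(1))
for yy in(-140,-100,-50,0,50,100,140):
    s=abs(b-yy)<8; print(yy,a[s].min().round(1),a[s].max().round(1))
Y=hsvmask(im,*HS['yellow'])>0
C=W[Y&(W[...,2]>60)]; C=C[(C[:,0]>620)&(C[:,0]<760)&(C[:,1]>80)&(C[:,1]<260)]
A=C[:,:2]-u0;print("lip a",np.percentile(A@ux,[2,50,98]).round(1),"b",np.percentile(A@uy,[2,98]).round(1),"z",np.percentile(C[:,2],[2,50,98]).round(1))
n="side"; im,d,W=snap(n)
k=(W[...,2]>24)&(W[...,2]<50)&(W[...,0]>380)&(W[...,0]<550)&(W[...,1]>-460)&(W[...,1]<-260)
P=W[k]
for c in[(419,-420),(462,-359),(506,-298)]:
    s=np.hypot(*(P[:,:2]-c).T)<30; print("post",s.sum(),P[s].mean(0).round(1) if s.any() else '')
go((571,293,150,-28))
```

```text
y range [-166.8  168.7]
-140 31.1 265.7
-100 31.0 265.7
-50 30.9 265.7
0 30.8 265.7
50 30.7 265.6
100 30.5 265.6
140 30.4 265.5
lip a [26.3 28.5 30.4] b [ 88.1 157. ] z [ 91.7 107.7 120.4]
post 38 [ 417.3 -420.5   32.8]
post 41 [ 461.  -359.2   32. ]
post 39 [ 504.2 -297.3   32.4]
t 1.75 tcp [178.6 520.2 231.3] phi -19.0 F [ 0.4 -0.3 -0.4] w 1.002 grip 0.0 q1,q6 [ 1.52 -0.28]
   (571, 293, 150, -28) -> {'x': np.float64(444.9), 'y': np.float64(87.4), 'z': np.float64(81.3), 'yaw': np.float64(9.0)}
```

{"fn": "send_rows", "kwargs": {"increments": [{"x":220,"y":43,"z":10,"yaw":4,"jaw":0},{"x":220,"y":43,"z":20,"yaw":8},{"x":220,"y":43,"z":30,"yaw":8},{"x":220,"y":43,"z":40,"yaw":8},{"x":220,"y":43,"z":50,"yaw":8},{"x":445,"y":87,"z":81,"yaw":8},{"x":445,"y":87,"z":81,"yaw":8},{"x":445,"y":87,"z":81,"yaw":8},{"x":445,"y":87,"z":81,"yaw":8},{"x":445,"y":87,"z":81,"yaw":8}]}}

```text
validation failed for argument at $.in...
```

Run:
```python
from h import *
go((571,293.5,150,-27),(571,293.5,25,-27))
n="side"; im,d,W=snap(n)
P=W[(W[...,2]>20)&(W[...,2]<85)&(abs(W[...,0]-571)<45)&(abs(W[...,1]-293)<40)]
T=P[P[:,2]>60]; print(len(T),len(P),cv2.minAreaRect(T[:,:2].astype(np.float32)),T[:,2].max())
```

```text
t 1.75 tcp [178.6 520.2 231.3] phi -19.0 F [ 0.4 -0.3 -0.4] w 1.002 grip 0.0 q1,q6 [ 1.52 -0.28]
   (571, 293.5, 150, -27) -> {'x': np.float64(444.8), 'y': np.float64(86.9), 'z': np.float64(81.3), 'yaw': np.float64(8.0)}
   (571, 293.5, 25, -27) -> {'x': np.float64(444.8), 'y': np.float64(86.9), 'z': np.float64(206.3), 'yaw': np.float64(8.0)}
127 295 ((574.269775390625, 298.6516418457031), (58.05159378051758, 43.730289459228516), 65.68052673339844) 73.07645487510518
```

{"fn": "send_rows", "kwargs": {"increments": [{"x":42,"y":8,"z":8,"yaw":4,"jaw":0},{"x":84,"y":16,"z":16,"yaw":8,"jaw":0},{"x":126,"y":24,"z":24,"yaw":8,"jaw":0},{"x":168,"y":32,"z":32,"yaw":8,"jaw":0},{"x":210,"y":41,"z":41,"yaw":8,"jaw":0},{"x":252,"y":49,"z":49,"yaw":8,"jaw":0},{"x":445,"y":87,"z":81,"yaw":8,"jaw":0},{"x":445,"y":87,"z":81,"yaw":8,"jaw":0},{"x":445,"y":87,"z":81,"yaw":8,"jaw":0},{"x":445,"y":87,"z":81,"yaw":8,"jaw":0}]}}

```text
time_s: 2.63
tool_pos: [535.3, 313.8, 157.2]
ee_rot: [0.972, -0.233, 0.0, -0.0]
force: [0.2, 2.2, 0.6]
width: 0.995
grip_force: 0.0
```

Run:
```python
from h import *
go((572,294.5,150,-26),(572,294.5,25,-26))
```

```text
t 2.63 tcp [535.3 313.8 157.2] phi -26.9 F [0.2 2.2 0.6] w 0.995 grip 0.0 q1,q6 [0.78 0.32]
   (572, 294.5, 150, -26) -> {'x': np.float64(41.4), 'y': np.float64(0.6), 'z': np.float64(7.2), 'yaw': np.float64(-0.9)}
   (572, 294.5, 25, -26) -> {'x': np.float64(41.4), 'y': np.float64(0.6), 'z': np.float64(132.2), 'yaw': np.float64(-0.9)}
```

{"fn": "send_rows", "kwargs": {"increments": [{"x":0,"y":0,"z":0,"yaw":0,"jaw":0},{"x":0,"y":0,"z":0,"yaw":0,"jaw":0}]}}

```text
time_s: 2.8
tool_pos: [535.0, 313.3, 156.1]
ee_rot: [0.972, -0.235, -0.001, 0.001]
force: [0.5, -0.4, 0.8]
width: 0.997
grip_force: 0.0
```

Run:
```python
from h import *
n="side"; im,d,W=snap(n)
P=W[(W[...,2]>20)&(W[...,2]<85)&(abs(W[...,0]-571)<45)&(abs(W[...,1]-293)<40)]
T=P[P[:,2]>60]; print(len(T),len(P),cv2.minAreaRect(T[:,:2].astype(np.float32)),T[:,2].max())
go((572,294.5,25,-26))
```

```text
127 296 ((573.7431030273438, 295.6965026855469), (57.97140884399414, 41.03015899658203), 60.137054443359375) 74.67265291550268
t 2.85 tcp [534.1 314.5 156.8] phi -27.1 F [0.3 1.3 0.5] w 1.002 grip 0.0 q1,q6 [0.78 0.31]
   (572, 294.5, 25, -26) -> {'x': np.float64(42.9), 'y': np.float64(0.4), 'z': np.float64(131.8), 'yaw': np.float64(-1.1)}
```

{"fn": "send_rows", "kwargs": {"increments": [{"x":42,"y":1,"z":0,"yaw":-1,"jaw":0},{"x":42,"y":1,"z":0,"yaw":-1,"jaw":0},{"x":42,"y":1,"z":132,"yaw":-1,"jaw":0},{"x":42,"y":1,"z":132,"yaw":-1,"jaw":0},{"x":42,"y":1,"z":132,"yaw":-1,"jaw":0},{"x":42,"y":1,"z":132,"yaw":-1,"jaw":0},{"x":42,"y":1,"z":132,"yaw":-1,"jaw":255},{"x":42,"y":1,"z":132,"yaw":-1,"jaw":255},{"x":42,"y":1,"z":132,"yaw":-1,"jaw":255},{"x":42,"y":1,"z":132,"yaw":-1,"jaw":255}], "squeeze": 60}}

```text
time_s: 3.68
tool_pos: [572.8, 297.3, 29.5]
ee_rot: [0.975, -0.224, 0.003, -0.003]
force: [-0.7, 2.1, 4.8]
width: 0.579
grip_force: 64.0
```

{"fn": "send_rows", "kwargs": {"increments": [{"x":0,"y":0,"z":0,"yaw":0,"jaw":255},{"x":0,"y":0,"z":0,"yaw":0,"jaw":255},{"x":0,"y":0,"z":0,"yaw":0,"jaw":255},{"x":0,"y":0,"z":0,"yaw":0,"jaw":255}]}}

```text
time_s: 4.02
tool_pos: [572.8, 297.2, 29.5]
ee_rot: [0.975, -0.224, 0.003, -0.003]
force: [-1.2, 2.4, 6.8]
width: 0.58
grip_force: 64.2
```

Run:
```python
from h import *
go((613.6,171,65,4),(613.6,171,26,4))
```

```text
t 4.02 tcp [572.8 297.2  29.5] phi -25.9 F [-1.2  2.4  6.8] w 0.58 grip 64.2 q1,q6 [0.72 0.4 ]
   (613.6, 171, 65, 4) -> {'x': np.float64(92.0), 'y': np.float64(95.5), 'z': np.float64(-35.8), 'yaw': np.float64(-29.9)}
   (613.6, 171, 26, 4) -> {'x': np.float64(91.8), 'y': np.float64(95.8), 'z': np.float64(3.2), 'yaw': np.float64(-29.9)}
```

{"fn": "send_rows", "kwargs": {"increments": [{"x":0,"y":0,"z":-20,"yaw":0,"jaw":255},{"x":15,"y":15,"z":-20,"yaw":-7,"jaw":255},{"x":35,"y":35,"z":-20,"yaw":-14,"jaw":255},{"x":55,"y":55,"z":-20,"yaw":-21,"jaw":255},{"x":70,"y":75,"z":-20,"yaw":-28,"jaw":255},{"x":86,"y":95,"z":-20,"yaw":-30,"jaw":255},{"x":86,"y":95,"z":-20,"yaw":-30,"jaw":255},{"x":86,"y":95,"z":-20,"yaw":-30,"jaw":255},{"x":86,"y":95,"z":-20,"yaw":-30,"jaw":255}]}}

```text
time_s: 4.77
tool_pos: [605.9, 172.2, 45.3]
ee_rot: [0.999, 0.035, -0.0, -0.0]
force: [0.4, 0.9, -6.7]
width: 0.574
grip_force: 65.1
```

Run:
```python
from h import *
n="side"; im,d,W=snap(n)
P=W[(W[...,2]>10)&(W[...,2]<100)&(abs(W[...,0]-610)<60)&(abs(W[...,1]-171)<60)]
M=(hsvmask(im,*HS['yellow'])>0)&(W[...,2]<100)&(abs(W[...,0]-610)<45)&(abs(W[...,1]-171)<60)
Q=W[M]; print(len(Q),Q.min(0),Q.max(0))
go((613.6,171,65,4),(613.6,171,28,4))
i=im[90:250,200:400]; cv2.imwrite('pics/f1.png',cv2.resize(i,(750,600))[:,:,::-1])
```

```text
302 [582.29500683 141.36947059   0.96006012] [630.7301063  198.79697235  99.18081684]
t 4.82 tcp [606.  172.7  45.3] phi 4.0 F [ 0.2  0.2 -7.1] w 0.577 grip 65.1 q1,q6 [0.52 1.12]
   (613.6, 171, 65, 4) -> {'x': np.float64(7.5), 'y': np.float64(2.2), 'z': np.float64(-19.7), 'yaw': np.float64(0.0)}
   (613.6, 171, 28, 4) -> {'x': np.float64(7.5), 'y': np.float64(2.3), 'z': np.float64(17.3), 'yaw': np.float64(0.0)}
```

View pics/f1.png

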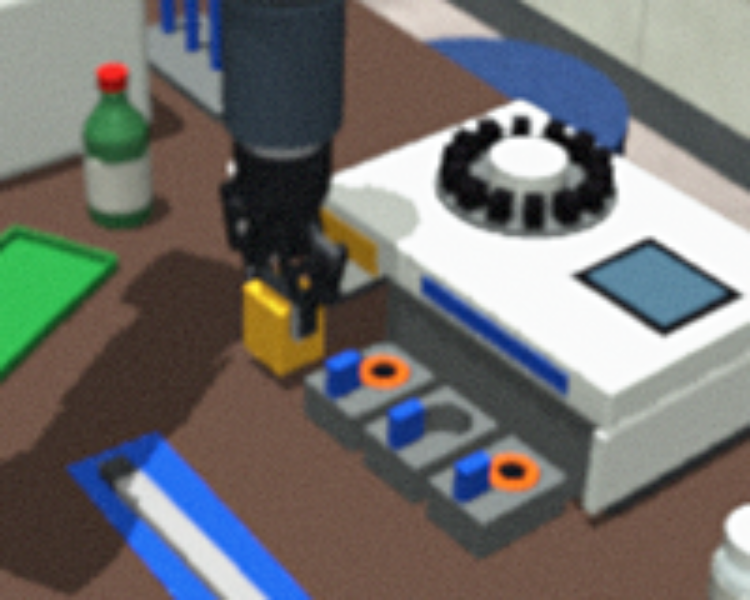

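{"fn": "send_rows", "kwargs": {"increments": [{"x":7,"y":2,"z":8,"yaw":0,"jaw":255},{"x":7,"y":2,"z":16,"yaw":0,"jaw":255},{"x":7,"y":2,"z":16,"yaw":0,"jaw":255},{"x":7,"y":2,"z":16,"yaw":0,"jaw":77},{"x":7,"y":2,"z":16,"yaw":0,"jaw":77},{"x":7,"y":2,"z":16,"yaw":0,"jaw":77},{"x":7,"y":2,"z":-24,"yaw":0,"jaw":77},{"x":7,"y":2,"z":-64,"yaw":0,"jaw":77},{"x":-30,"y":2,"z":-104,"yaw":0,"jaw":77},{"x":-70,"y":2,"z":-144,"yaw":0,"jaw":77}]}}

```text
time_s: 5.65
tool_pos: [556.7, 166.6, 171.7]
ee_rot: [0.999, 0.035, 0.001, -0.0]
force: [-0.1, 0.5, 0.9]
width: 0.696
grip_force: 0.0
```

Run:
```python
from h import *
for n in("top","side"):
    im,d,W=snap(n)
    M={k:hsvmask(im,*v) for k,v in HS.items()}
    T=(W[...,2]>58)&(W[...,2]<90)&(abs(W[...,0]-613)<45)&(abs(W[...,1]-171)<45)
    P=W[T]; print(n,"fulc",len(P), cv2.minAreaRect(P[:,:2].astype(np.float32)) if len(P)>3 else '', rect(n,T.astype(np.uint8),67), np.percentile(P[:,2],[50,95]) if len(P) else '')
    print("red",rect(n,M['red'],15,(350,520,-190,180)))
    hs=cv2.cvtColor(im,cv2.COLOR_RGB2HSV)
    wh=cv2.inRange(hs,np.array([0,0,150]),np.array([180,60,255]))
    k=(wh>0)&(W[...,0]>380)&(W[...,0]<470)&(abs(W[...,1])<150)
    print("barwhite",rect(n,k.astype(np.uint8),15))
# bar center guess (428,-14)
go((428.5,-13,150,2),(428.5,-13,8,2))
```

```text
top fulc 22 ((595.8705444335938, 175.72866821289062), (7.940707683563232, 34.091983795166016), 9.422870635986328) (array([594.1, 175.1]), array([34.2,  9.1]), -79.2, 22, array([592.9, 177. ])) [61.17137398 64.75798819]
red (array([ 432. , -119.7]), array([85., 19.]), -85.7, 173, array([ 433. , -120.4]))
barwhite (array([427.7,  18.7]), array([179.9,  22.5]), -87.9, 409, array([427.7,  17.9]))
side fulc 162 ((614.4605102539062, 171.7474365234375), (44.8026008605957, 53.70670700073242), 6.818835735321045) (array([609.7, 168.7]), array([63.2, 46.2]), -84.7, 162, array([611.1, 165. ])) [63.43830764 70.94807834]
red (array([ 430. , -120.3]), array([86. , 20.1]), -87.6, 203, array([ 430.7, -120.9]))
barwhite (array([427.4,  18.7]), array([183.2,  22.1]), -87.6, 397, array([428. ,  14.3]))
t 5.75 tcp [556.8 167.4 177.5] phi 4.1 F [1.2 0.2 0.1] w 0.698 grip 0.0 q1,q6 [0.56 1.08]
   (428.5, -13, 150, 2) -> {'x': np.float64(-141.2), 'y': np.float64(170.8), 'z': np.float64(25.1), 'yaw': np.float64(2.1)}
   (428.5, -13, 8, 2) -> {'x': np.float64(-142.9), 'y': np.float64(171.4), 'z': np.float64(167.1), 'yaw': np.float64(2.1)}
```

{"fn": "send_rows", "kwargs": {"increments": [{"x":-21,"y":25,"z":0,"yaw":7,"jaw":135},{"x":-42,"y":50,"z":0,"yaw":14,"jaw":135},{"x":-63,"y":75,"z":5,"yaw":21,"jaw":135},{"x":-84,"y":100,"z":10,"yaw":28,"jaw":135},{"x":-105,"y":125,"z":20,"yaw":35,"jaw":135},{"x":-126,"y":150,"z":30,"yaw":42,"jaw":135},{"x":-142,"y":171,"z":50,"yaw":49,"jaw":135},{"x":-142,"y":171,"z":80,"yaw":56,"jaw":135},{"x":-142,"y":171,"z":100,"yaw":63,"jaw":135},{"x":-142,"y":171,"z":110,"yaw":70,"jaw":135}]}}

```text
time_s: 6.58
tool_pos: [424.9, -14.8, 57.8]
ee_rot: [0.837, -0.547, -0.001, 0.001]
force: [-0.2, 0.6, 0.6]
width: 0.469
grip_force: 0.0
```

{"fn": "send_rows", "kwargs": {"increments": [{"x":0,"y":0,"z":0,"yaw":7,"jaw":135},{"x":0,"y":0,"z":0,"yaw":14,"jaw":135},{"x":0,"y":0,"z":0,"yaw":22,"jaw":135},{"x":0,"y":0,"z":0,"yaw":22,"jaw":135},{"x":0,"y":0,"z":0,"yaw":22,"jaw":135}]}}

```text
time_s: 7.0
tool_pos: [426.8, -13.9, 60.0]
ee_rot: [0.721, -0.693, 0.0, -0.0]
force: [-0.7, 0.7, -0.3]
width: 0.469
grip_force: 0.0
```

Run:
```python
from h import *
n="side";im,d,W=snap(n); print("red",rect(n,hsvmask(im,*HS['red']),15,(350,520,-190,180)))
go((428.5,-13,7,-88.2))
```

```text
red (array([ 430. , -120.3]), array([86. , 20.1]), -87.6, 204, array([ 430.6, -120.7]))
t 7.05 tcp [426.8 -14.   59.9] phi -87.7 F [ 0.3 -0.8 -0.4] w 0.471 grip 0.0 q1,q6 [ 0.34 -0.3 ]
   (428.5, -13, 7, -88.2) -> {'x': np.float64(-0.9), 'y': np.float64(-1.7), 'z': np.float64(52.9), 'yaw': np.float64(0.5)}
```

{"fn": "send_rows", "kwargs": {"increments": [{"x":-1,"y":-2,"z":30,"yaw":0,"jaw":135},{"x":-1,"y":-2,"z":52,"yaw":0,"jaw":135},{"x":-1,"y":-2,"z":52,"yaw":0,"jaw":135},{"x":-1,"y":-2,"z":52,"yaw":0,"jaw":255},{"x":-1,"y":-2,"z":52,"yaw":0,"jaw":255},{"x":-1,"y":-2,"z":52,"yaw":0,"jaw":255},{"x":-1,"y":-2,"z":52,"yaw":0,"jaw":255}], "squeeze": 80}}

```text
time_s: 7.63
tool_pos: [429.2, -12.9, 8.8]
ee_rot: [0.72, -0.694, 0.001, -0.001]
force: [-0.9, -1.3, 2.8]
width: 0.218
grip_force: 79.0
```

{"fn": "send_rows", "kwargs": {"increments": [{"x":0,"y":0,"z":-40,"yaw":0,"jaw":255},{"x":0,"y":0,"z":-80,"yaw":0,"jaw":255},{"x":0,"y":0,"z":-110,"yaw":0,"jaw":255},{"x":0,"y":0,"z":-110,"yaw":0,"jaw":255}]}}

```text
time_s: 7.97
tool_pos: [432.8, -12.3, 124.5]
ee_rot: [0.72, -0.694, 0.004, -0.005]
force: [1.2, -0.1, -3.1]
width: 0.22
grip_force: 80.2
```

Run:
```python
from h import *
n="side";im,d,W=snap(n,'b1.png')
o=ctrl.get_obs()
m=hsvmask(im,*HS['red'])>0
P=W[m]; P=P[(P[:,1]<0)&(P[:,1]>-190)&(P[:,0]>350)&(P[:,0]<520)]; print("red",P.mean(0).round(1),P.min(0).round(),P.max(0).round())
go((520,160,117,-176),(543.8,166.3,75,-176))
```

```text
red [ 434.8 -117.7  127.5] [ 424. -161.   -2.] [497. -30. 134.]
t 8.02 tcp [430.9 -12.2 121.2] phi -87.9 F [-0.5  0.8 -5.7] w 0.22 grip 80.2 q1,q6 [ 0.34 -0.3 ]
   (520, 160, 117, -176) -> {'x': np.float64(-168.8), 'y': np.float64(-95.2), 'z': np.float64(5.4), 'yaw': np.float64(88.1)}
   (543.8, 166.3, 75, -176) -> {'x': np.float64(-174.2), 'y': np.float64(-118.9), 'z': np.float64(47.6), 'yaw': np.float64(88.1)}
```

{"fn": "send_rows", "kwargs": {"increments": [{"x":-20,"y":-8,"z":0,"yaw":7,"jaw":255},{"x":-40,"y":-16,"z":0,"yaw":14,"jaw":255},{"x":-60,"y":-24,"z":0,"yaw":21,"jaw":255},{"x":-80,"y":-32,"z":0,"yaw":28,"jaw":255},{"x":-100,"y":-40,"z":0,"yaw":35,"jaw":255},{"x":-120,"y":-48,"z":0,"yaw":42,"jaw":255},{"x":-140,"y":-56,"z":0,"yaw":49,"jaw":255},{"x":-160,"y":-64,"z":0,"yaw":56,"jaw":255},{"x":-172,"y":-69,"z":0,"yaw":63,"jaw":255},{"x":-172,"y":-69,"z":0,"yaw":70,"jaw":255}]}}

```text
time_s: 8.85
tool_pos: [491.1, 163.4, 115.8]
ee_rot: [-0.189, 0.982, 0.0, -0.001]
force: [1.0, -0.5, -4.3]
width: 0.222
grip_force: 80.2
```

{"fn": "send_rows", "kwargs": {"increments": [{"x":0,"y":0,"z":0,"yaw":7,"jaw":255},{"x":0,"y":0,"z":0,"yaw":14,"jaw":255},{"x":0,"y":0,"z":0,"yaw":18,"jaw":255},{"x":0,"y":0,"z":0,"yaw":18,"jaw":255}]}}

```text
time_s: 9.18
tool_pos: [490.1, 161.1, 116.0]
ee_rot: [-0.034, 0.999, -0.0, -0.002]
force: [-0.4, -0.7, -4.0]
width: 0.218
grip_force: 80.2
```

Run:
```python
from h import *
n="side";im,d,W=snap(n)
T=(W[...,2]>58)&(W[...,2]<90)&(abs(W[...,0]-613)<45)&(abs(W[...,1]-171)<45)
P=W[T]; print("fulc",len(P),cv2.minAreaRect(P[:,:2].astype(np.float32)),np.percentile(P[:,2],[50,95]))
go((494,162.8,80,-176),(543.8,166.3,80,-176))
i=im[90:250,180:400]; cv2.imwrite('pics/b2.png',cv2.resize(i,(800,582))[:,:,::-1])
```

```text
fulc 162 ((615.1182861328125, 171.19622802734375), (45.2678337097168, 56.72835159301758), 5.5654191970825195) [63.38715758 71.17708925]
t 9.23 tcp [490.3 161.1 116.2] phi -175.9 F [ 0.1 -0.6 -4.1] w 0.221 grip 80.2 q1,q6 [ 0.62 -2.12]
   (494, 162.8, 80, -176) -> {'x': np.float64(-3.9), 'y': np.float64(1.5), 'z': np.float64(36.2), 'yaw': np.float64(0.1)}
   (543.8, 166.3, 80, -176) -> {'x': np.float64(-53.8), 'y': np.float64(1.4), 'z': np.float64(36.1), 'yaw': np.float64(0.1)}
```

View pics/b2.png

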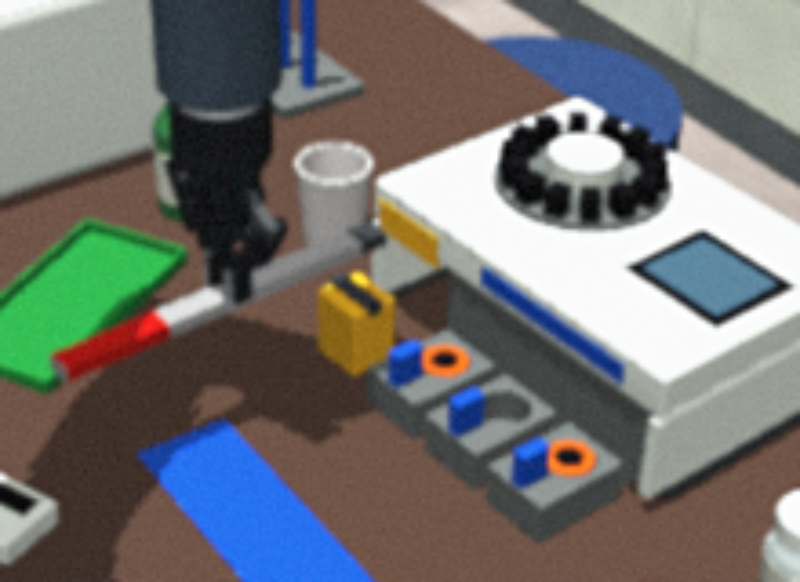

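{"fn": "send_rows", "kwargs": {"increments": [{"x":0,"y":1,"z":36,"yaw":0,"jaw":255},{"x":0,"y":1,"z":36,"yaw":0,"jaw":255},{"x":0,"y":1,"z":36,"yaw":0,"jaw":255},{"x":0,"y":1,"z":36,"yaw":0,"jaw":255}]}}

```text
time_s: 9.57
tool_pos: [491.6, 162.3, 82.2]
ee_rot: [-0.036, 0.999, -0.0, 0.0]
force: [0.3, 1.4, -3.3]
width: 0.218
grip_force: 80.2
```

Run:
```python
from h import *
n="side";im,d,W=snap(n)
P=W[(W[...,2]>60)&(W[...,2]<110)&(W[...,0]<650)&(W[...,0]>500)&(abs(W[...,1]-168)<16)]
print("bar z by x",[(x,np.median(P[abs(P[:,0]-x)<8][:,2]).round(1)) for x in (540,560,580,600,620,640)])
go((543.8,166.5,79,-176))
```

```text
bar z by x [(540, np.float64(87.2)), (560, np.float64(87.1)), (580, np.float64(87.4)), (600, np.float64(80.0)), (620, np.float64(85.7)), (640, np.float64(87.0))]
t 9.62 tcp [492.  162.6  82.8] phi -175.9 F [ 0.1 -0.7 -3.9] w 0.219 grip 80.2 q1,q6 [ 0.62 -2.12]
   (543.8, 166.5, 79, -176) -> {'x': np.float64(-51.9), 'y': np.float64(0.1), 'z': np.float64(3.9), 'yaw': np.float64(0.1)}
```

{"fn": "send_rows", "kwargs": {"increments": [{"x":-15,"y":0,"z":4,"yaw":0,"jaw":255},{"x":-30,"y":0,"z":4,"yaw":0,"jaw":255},{"x":-45,"y":0,"z":4,"yaw":0,"jaw":255},{"x":-52,"y":0,"z":4,"yaw":0,"jaw":255},{"x":-52,"y":0,"z":6,"yaw":0,"jaw":255},{"x":-52,"y":0,"z":6,"yaw":0,"jaw":255}]}}

```text
time_s: 10.12
tool_pos: [543.0, 166.1, 75.7]
ee_rot: [-0.035, 0.999, 0.0, -0.0]
force: [-0.5, 0.6, -3.8]
width: 0.22
grip_force: 80.2
```

Run:
```python
from h import *
n="side";im,d,W=snap(n)
go((543.8,166.5,76,-176))
i=im[90:250,180:400]; cv2.imwrite('pics/b3.png',cv2.resize(i,(800,582))[:,:,::-1])
```

```text
t 10.17 tcp [542.6 166.   75.7] phi -176.0 F [ 0.2  0.4 -4.6] w 0.218 grip 80.2 q1,q6 [ 0.57 -2.07]
   (543.8, 166.5, 76, -176) -> {'x': np.float64(-1.3), 'y': np.float64(0.4), 'z': np.float64(-0.3), 'yaw': np.float64(0.0)}
```

View pics/b3.png

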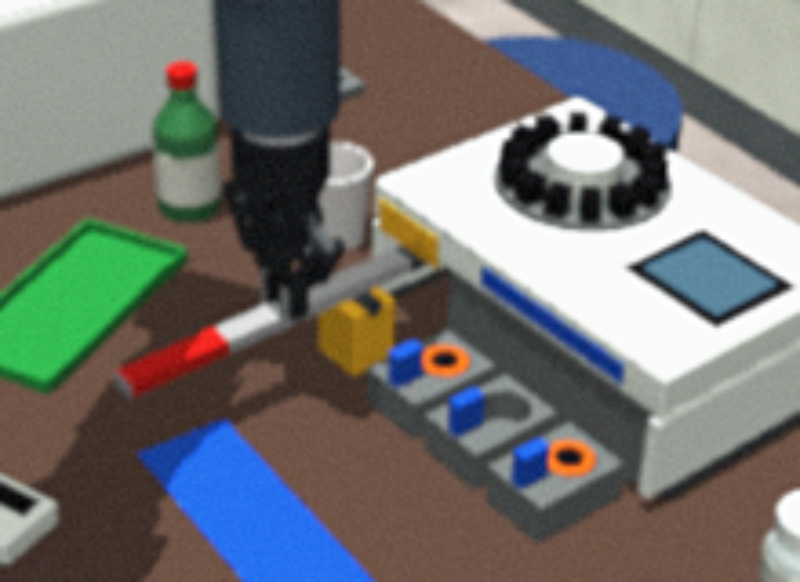

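{"fn": "send_rows", "kwargs": {"increments": [{"x":0,"y":0,"z":0,"yaw":0,"jaw":130},{"x":0,"y":0,"z":0,"yaw":0,"jaw":130},{"x":0,"y":0,"z":0,"yaw":0,"jaw":130},{"x":0,"y":0,"z":0,"yaw":0,"jaw":130},{"x":0,"y":0,"z":-30,"yaw":0,"jaw":130},{"x":0,"y":0,"z":-60,"yaw":0,"jaw":130},{"x":42,"y":0,"z":-60,"yaw":0,"jaw":255},{"x":84,"y":0,"z":-60,"yaw":0,"jaw":255},{"x":120,"y":0,"z":-60,"yaw":0,"jaw":255},{"x":138,"y":0,"z":-60,"yaw":0,"jaw":255}]}}

```text
time_s: 11.0
tool_pos: [402.2, 155.4, 135.9]
ee_rot: [-0.035, 0.999, 0.0, -0.0]
force: [0.1, -0.5, 0.1]
width: -0.002
grip_force: 0.0
```

Run:
```python
from h import *
n="side";im,d,W=snap(n)
P=W[(W[...,2]>20)&(W[...,2]<110)&(W[...,0]<650)&(W[...,0]>380)&(abs(W[...,1]-163)<16)]
print("bar z by x",[(x,np.median(P[abs(P[:,0]-x)<8][:,2]).round(1),np.median(P[abs(P[:,0]-x)<8][:,1]).round(1)) for x in (400,420,440,460,500,540,560,580,640) if (abs(P[:,0]-x)<8).any()])
m=hsvmask(im,*HS['red']);P=W[m>0];P=P[(P[:,0]>350)&(P[:,0]<520)&(abs(P[:,1]-155)<40)];print("red",np.percentile(P,[2,50,98],axis=0).round(1).tolist())
go((404,156.5,70,-176))
i=im[90:250,180:400]; cv2.imwrite('pics/b4.png',cv2.resize(i,(800,582))[:,:,::-1])
```

```text
bar z by x [(400, np.float64(56.6), np.float64(154.3)), (420, np.float64(58.1), np.float64(154.4)), (440, np.float64(60.6), np.float64(154.2)), (460, np.float64(62.3), np.float64(156.7)), (500, np.float64(67.7), np.float64(158.7)), (540, np.float64(72.0), np.float64(161.1)), (560, np.float64(73.9), np.float64(162.2)), (580, np.float64(77.1), np.float64(163.6)), (640, np.float64(78.2), np.float64(164.1))]
red [[396.0, 144.9, 46.1], [435.8, 153.9, 59.3], [477.7, 171.3, 69.2]]
t 11.05 tcp [400.8 155.3 136.2] phi -175.9 F [-5.6 -1.2 -1.1] w -0.001 grip 0.0 q1,q6 [ 0.74 -2.23]
   (404, 156.5, 70, -176) -> {'x': np.float64(-3.3), 'y': np.float64(0.9), 'z': np.float64(66.2), 'yaw': np.float64(0.1)}
```

View pics/b4.png

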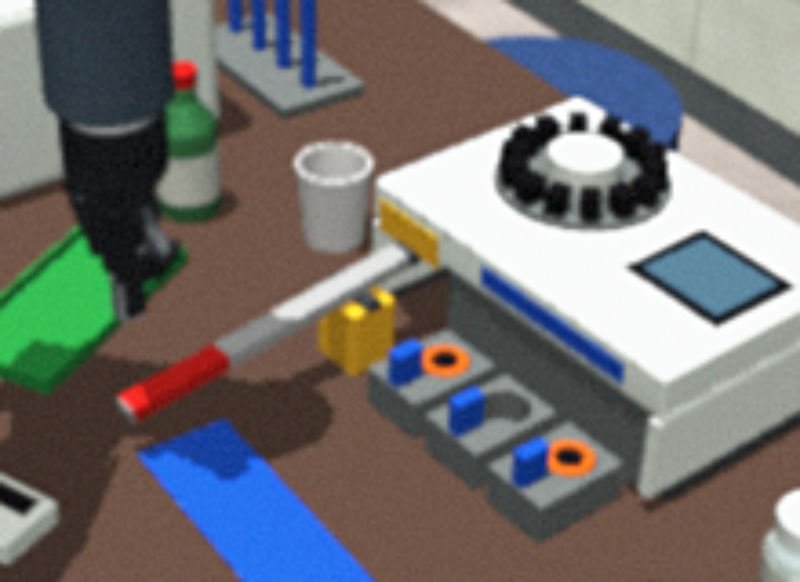

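{"fn": "send_rows", "kwargs": {"increments": [{"x":-7,"y":0,"z":40,"yaw":0,"jaw":255},{"x":-7,"y":0,"z":65,"yaw":0,"jaw":255},{"x":-7,"y":0,"z":75,"yaw":0,"jaw":255},{"x":-7,"y":0,"z":80,"yaw":0,"jaw":255},{"x":-7,"y":0,"z":85,"yaw":0,"jaw":255},{"x":-7,"y":0,"z":90,"yaw":0,"jaw":255},{"x":-7,"y":0,"z":95,"yaw":0,"jaw":255},{"x":-7,"y":0,"z":95,"yaw":0,"jaw":255}]}}

```text
time_s: 11.72
tool_pos: [414.9, 157.8, 42.9]
ee_rot: [-0.036, 0.999, 0.001, 0.003]
force: [-1.2, -1.4, 12.1]
width: 0.0
grip_force: 6.1
```

{"fn": "send_rows", "kwargs": {"increments": [{"x":0,"y":0,"z":5,"yaw":0,"jaw":255},{"x":0,"y":0,"z":10,"yaw":0,"jaw":255},{"x":0,"y":0,"z":15,"yaw":0,"jaw":255},{"x":0,"y":0,"z":15,"yaw":0,"jaw":255}]}}

```text
time_s: 12.05
tool_pos: [419.1, 159.8, 30.1]
ee_rot: [-0.037, 0.999, 0.002, 0.007]
force: [5.7, -2.2, 16.2]
width: 0.001
grip_force: 7.0
```

```bash
cat >> h.py <<'E'
def modz(n="side"):
    im,d,W=snap(n)
    k=(im.min(2)>140)&(W[...,2]>115)&(W[...,2]<175)
    C=(W[...,:2]-np.array([678.2,53.2])); a=C@np.array([.9976,.0698]);b=C@np.array([-.0698,.9976])
    print(n,"module z at x 12:",[(y,np.median(W[k&(a>4)&(a<24)&(abs(b-y)<25)][:,2]).round(1)) for y in(-100,0,100) if (k&(a>4)&(a<24)&(abs(b-y)<25)).any()])
    return im,d,W
E
python3 - <<'E'
from h import *
im,d,W=modz(); go()
cv2.imwrite('pics/b5.png',cv2.resize(im[90:250,180:400],(800,582))[:,:,::-1])
E
```

```text
side module z at x 12: [(-100, np.float64(140.2)), (0, np.float64(140.6)), (100, np.float64(138.1))]
t 12.1 tcp [419.1 159.9  30.3] phi -175.7 F [ 5.2 -1.6 15.2] w -0.003 grip 6.7 q1,q6 [ 0.72 -2.22]
```

View pics/b5.png

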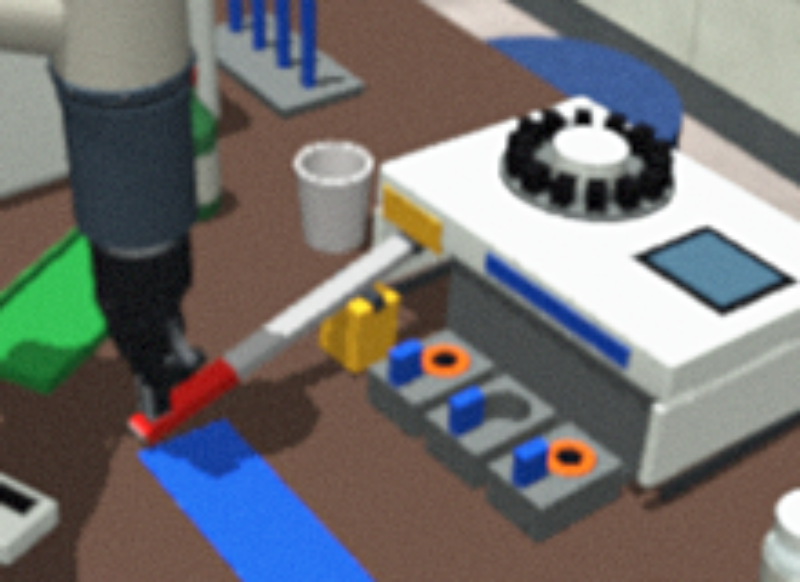

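{"fn": "send_rows", "kwargs": {"increments": [{"x":0,"y":0,"z":5,"yaw":0,"jaw":255},{"x":0,"y":0,"z":10,"yaw":0,"jaw":255},{"x":0,"y":0,"z":14,"yaw":0,"jaw":255},{"x":0,"y":0,"z":14,"yaw":0,"jaw":255}]}}

```text
time_s: 12.43
tool_pos: [419.8, 160.7, 20.0]
ee_rot: [-0.038, 0.999, 0.003, 0.008]
force: [-10.4, -2.5, 55.3]
width: -0.002
grip_force: 27.9
```

Run:
```python
from h import *
modz();go()
```

```text
side module z at x 12: [(-100, np.float64(143.1)), (0, np.float64(143.3)), (100, np.float64(141.2))]
t 12.48 tcp [419.7 160.7  20.1] phi -175.6 F [-10.6  -3.1  55.1] w -0.001 grip 27.7 q1,q6 [ 0.72 -2.22]
```

{"fn": "send_rows", "kwargs": {"increments": [{"x":0,"y":0,"z":-14,"yaw":0,"jaw":255},{"x":0,"y":0,"z":-30,"yaw":0,"jaw":255},{"x":0,"y":0,"z":-70,"yaw":0,"jaw":255},{"x":0,"y":0,"z":-110,"yaw":0,"jaw":255},{"x":0,"y":40,"z":-110,"yaw":0,"jaw":255},{"x":0,"y":80,"z":-110,"yaw":0,"jaw":255},{"x":0,"y":100,"z":-110,"yaw":0,"jaw":255}]}}

```text
time_s: 13.07
tool_pos: [406.2, 260.2, 123.7]
ee_rot: [-0.036, 0.999, 0.002, 0.002]
force: [0.6, -0.0, -0.1]
width: 0.002
grip_force: 0.0
```

Run:
```python
from h import *
im,d,W=modz()
P=W[(W[...,2]>5)&(W[...,2]<110)&(W[...,0]<650)&(W[...,0]>380)&(abs(W[...,1]-163)<16)]
print("bar z by x",[(x,np.median(P[abs(P[:,0]-x)<8][:,2]).round(1),np.median(P[abs(P[:,0]-x)<8][:,1]).round(1)) for x in (400,420,440,460,500,540,560,580,640) if (abs(P[:,0]-x)<8).any()])
modz("top")
ux=np.array([.9976,.0698]);C=(W[...,:2]-np.array([678.2,53.2])); a=C@ux;b=C@np.array([-.0698,.9976])
Y=hsvmask(im,*HS['yellow'])>0
k=Y&(abs(b-122)<30)&(abs(a)<30)&(W[...,2]>80); print("lip a",np.percentile(a[k],[5,50,95]),"z",np.percentile(W[k][:,2],[2,5,50,95,98]))
go((632,80,130,4))
```

```text
side module z at x 12: [(-100, np.float64(143.4)), (0, np.float64(143.1)), (100, np.float64(140.6))]
bar z by x [(400, np.float64(15.7), np.float64(157.8)), (420, np.float64(20.8), np.float64(154.7)), (440, np.float64(27.2), np.float64(156.5)), (460, np.float64(33.2), np.float64(156.1)), (500, np.float64(45.1), np.float64(162.8)), (540, np.float64(58.4), np.float64(162.9)), (560, np.float64(63.8), np.float64(163.9)), (580, np.float64(71.7), np.float64(165.5)), (640, np.float64(80.5), np.float64(163.7))]
top module z at x 12: [(-100, np.float64(144.7)), (0, np.float64(144.3)), (100, np.float64(144.7))]
lip a [0.50695732 3.99706216 6.92861996] z [101.62867637 103.17946118 115.82442083 130.25052324 131.7461919 ]
t 13.17 tcp [405.8 259.7 122.5] phi -175.8 F [0.3 0.2 1.1] w 0.001 grip 0.0 q1,q6 [ 0.9  -2.39]
   (632, 80, 130, 4) -> {'x': np.float64(-212.4), 'y': np.float64(-195.9), 'z': np.float64(-7.4), 'yaw': np.float64(-179.8)}
```

Run:
```python
from h import *
for n in("top","side"):
    im,d,W=snap(n); m=hsvmask(im,*HS['blue'])>0
    for a in(-67,8,83):
        P=W[m&(W[...,2]>58)&(W[...,2]<75)&(abs(W[...,0]-610)<30)&(abs(W[...,1]-a)<22)]
        print(n,a,len(P),P.mean(0).round(1),P.min(0).round(1),P.max(0).round(1))
go((614,-67.5,122,-176),(614,-67.5,42,-176))
```

```text
top -67 31 [611.2 -65.6  65.1] [598.5 -71.   58.1] [623.3 -60.   71.3]
top 8 27 [607.2   8.1  66.7] [594.7   4.1  61.7] [620.5  12.2  73.2]
top 83 33 [602.3  81.6  66.4] [589.8  76.   60.4] [614.8  87.2  71.7]
side -67 47 [611.7 -67.   64.6] [598.9 -73.9  58.4] [628.9 -58.7  69.3]
side 8 47 [607.6   7.9  63.7] [594.    2.2  58.1] [623.6  16.4  69. ]
side 83 37 [603.4  82.4  64.8] [589.4  74.5  58.4] [619.4  90.3  69.5]
t 13.27 tcp [405.4 257.  122. ] phi -175.9 F [-0.8 -1.2 -0.5] w -0.001 grip 0.0 q1,q6 [ 0.89 -2.39]
   (614, -67.5, 122, -176) -> {'x': np.float64(-184.7), 'y': np.float64(-338.7), 'z': np.float64(0.0), 'yaw': np.float64(0.1)}
   (614, -67.5, 42, -176) -> {'x': np.float64(-184.7), 'y': np.float64(-338.7), 'z': np.float64(80.0), 'yaw': np.float64(0.1)}
```

{"fn": "send_rows", "kwargs": {"increments": [{"x":-183,"y":-338,"z":0,"yaw":0,"jaw":153},{"x":-183,"y":-338,"z":0,"yaw":0,"jaw":153},{"x":-183,"y":-338,"z":0,"yaw":0,"jaw":153},{"x":-183,"y":-338,"z":0,"yaw":0,"jaw":153},{"x":-183,"y":-338,"z":0,"yaw":0,"jaw":153},{"x":-183,"y":-338,"z":0,"yaw":0,"jaw":153},{"x":-183,"y":-338,"z":0,"yaw":0,"jaw":153},{"x":-183,"y":-338,"z":0,"yaw":0,"jaw":153},{"x":-183,"y":-338,"z":0,"yaw":0,"jaw":153},{"x":-183,"y":-338,"z":0,"yaw":0,"jaw":153}]}}

```text
time_s: 14.1
tool_pos: [613.2, -73.9, 121.4]
ee_rot: [-0.033, 0.999, -0.001, -0.0]
force: [0.0, 1.0, -0.7]
width: 0.397
grip_force: 0.0
```

Run:
```python
from h import *
go((612.5,-66.5,122,-176),(612.5,-66.5,42,-176))
```

```text
t 14.1 tcp [613.2 -73.9 121.4] phi -176.2 F [ 0.   1.  -0.7] w 0.397 grip 0.0 q1,q6 [ 0.13 -1.64]
   (612.5, -66.5, 122, -176) -> {'x': np.float64(0.2), 'y': np.float64(7.4), 'z': np.float64(-0.7), 'yaw': np.float64(-0.2)}
   (612.5, -66.5, 42, -176) -> {'x': np.float64(0.2), 'y': np.float64(7.6), 'z': np.float64(79.3), 'yaw': np.float64(-0.2)}
```

{"fn": "send_rows", "kwargs": {"increments": [{"x":0,"y":0,"z":0,"yaw":0,"jaw":153},{"x":0,"y":0,"z":0,"yaw":0,"jaw":153}]}}

```text
time_s: 14.27
tool_pos: [611.3, -68.9, 121.5]
ee_rot: [-0.034, 0.999, 0.0, -0.0]
force: [0.1, 0.7, 0.5]
width: 0.403
grip_force: 0.0
```

Run:
```python
from h import *
go((612.5,-66.5,42,-176))
```

```text
t 14.27 tcp [611.3 -68.9 121.5] phi -176.1 F [0.1 0.7 0.5] w 0.403 grip 0.0 q1,q6 [ 0.14 -1.64]
   (612.5, -66.5, 42, -176) -> {'x': np.float64(-1.4), 'y': np.float64(2.3), 'z': np.float64(79.5), 'yaw': np.float64(-0.1)}
```

{"fn": "send_rows", "kwargs": {"increments": [{"x":-1,"y":2,"z":40,"yaw":0,"jaw":153},{"x":-1,"y":2,"z":79,"yaw":0,"jaw":153},{"x":-1,"y":2,"z":79,"yaw":0,"jaw":153},{"x":-1,"y":2,"z":79,"yaw":0,"jaw":255},{"x":-1,"y":2,"z":79,"yaw":0,"jaw":255},{"x":-1,"y":2,"z":79,"yaw":0,"jaw":255},{"x":-1,"y":2,"z":79,"yaw":0,"jaw":255}], "squeeze": 80}}

```text
time_s: 14.85
tool_pos: [613.2, -65.3, 44.7]
ee_rot: [-0.036, 0.999, 0.0, 0.001]
force: [-2.4, 1.1, 4.0]
width: 0.117
grip_force: 79.0
```

{"fn": "send_rows", "kwargs": {"increments": [{"x":15,"y":0,"z":0,"yaw":0,"jaw":255},{"x":30,"y":0,"z":0,"yaw":0,"jaw":255},{"x":60,"y":0,"z":0,"yaw":0,"jaw":255},{"x":90,"y":0,"z":0,"yaw":0,"jaw":255},{"x":90,"y":0,"z":0,"yaw":0,"jaw":255}]}}

```text
time_s: 15.27
tool_pos: [519.9, -72.1, 44.7]
ee_rot: [-0.035, 0.999, 0.0, 0.001]
force: [-4.2, -1.2, 1.7]
width: 0.118
grip_force: 79.1
```

Run:
```python
from h import *
n="top";im,d,W=snap(n); m=hsvmask(im,*HS['orange']); print("ins",rect(n,m,36,(500,690,-110,-20)))
n="side";im,d,W=snap(n); m=hsvmask(im,*HS['orange']); print("ins",rect(n,m,36,(500,690,-110,-20)))
cv2.imwrite('pics/k1.png',cv2.resize(im[130:290,220:440],(800,582))[:,:,::-1])
go((384.1,-396.7,100,144.5))
```

```text
ins None
ins (array([563.9, -76. ]), array([37.6, 27. ]), 15.9, 54, array([563.4, -77.1]))
t 15.37 tcp [521.3 -72.2  44.7] phi -175.9 F [-11.1   2.2  15.1] w 0.119 grip 80.9 q1,q6 [ 0.16 -1.66]
   (384.1, -396.7, 100, 144.5) -> {'x': np.float64(159.9), 'y': np.float64(-314.0), 'z': np.float64(-55.0), 'yaw': np.float64(39.6)}
```

View pics/k1.png

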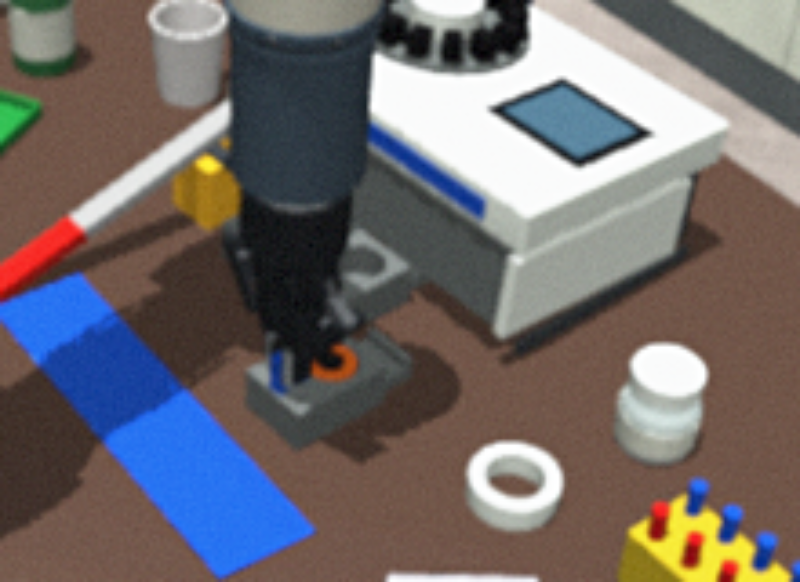

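{"fn": "send_rows", "kwargs": {"increments": [{"x":0,"y":0,"z":-40,"yaw":0,"jaw":255},{"x":0,"y":-10,"z":-65,"yaw":0,"jaw":255},{"x":20,"y":-50,"z":-65,"yaw":6,"jaw":255},{"x":40,"y":-85,"z":-65,"yaw":12,"jaw":255},{"x":60,"y":-120,"z":-65,"yaw":18,"jaw":255},{"x":80,"y":-155,"z":-65,"yaw":24,"jaw":255},{"x":100,"y":-190,"z":-65,"yaw":30,"jaw":255},{"x":120,"y":-225,"z":-65,"yaw":36,"jaw":255},{"x":140,"y":-260,"z":-65,"yaw":39.5,"jaw":255},{"x":160,"y":-295,"z":-65,"yaw":39.5,"jaw":255}]}}

```text
time_s: 16.2
tool_pos: [383.5, -379.3, 108.1]
ee_rot: [0.306, 0.952, 0.0, 0.0]
force: [1.5, -1.0, -2.0]
width: 0.121
grip_force: 78.9
```

{"fn": "send_rows", "kwargs": {"increments": [{"x":0,"y":0,"z":0,"yaw":0,"jaw":255},{"x":0,"y":0,"z":0,"yaw":0,"jaw":255},{"x":0,"y":0,"z":0,"yaw":0,"jaw":255}]}}

```text
time_s: 16.45
tool_pos: [384.2, -377.7, 107.6]
ee_rot: [0.305, 0.952, 0.0, -0.0]
force: [0.5, 0.1, -3.0]
width: 0.119
grip_force: 79.2
```

Run:
```python
from h import *
go((383.3,-396.1,110,144.5),(383.3,-396.1,56,144.5))
for n in("top","side"):
    im,d,W=snap(n); m=hsvmask(im,*HS['orange']); print("ins",rect(n,m,101,(320,520,-480,-330)))
```

```text
t 16.45 tcp [ 384.2 -377.7  107.6] phi 144.5 F [ 0.5  0.1 -3. ] w 0.119 grip 79.2 q1,q6 [-0.49 -1.7 ]
   (383.3, -396.1, 110, 144.5) -> {'x': np.float64(-9.9), 'y': np.float64(-15.5), 'z': np.float64(-2.4), 'yaw': np.float64(-0.0)}
   (383.3, -396.1, 56, 144.5) -> {'x': np.float64(-9.9), 'y': np.float64(-15.5), 'z': np.float64(51.6), 'yaw': np.float64(-0.0)}
ins None
ins (array([ 416.1, -403.6]), array([39.7, 37.8]), -34.1, 176, array([ 416.2, -403.3]))
```

{"fn": "send_rows", "kwargs": {"increments": [{"x":-11,"y":-13,"z":0,"yaw":0,"jaw":255},{"x":-11,"y":-13,"z":10,"yaw":0,"jaw":255},{"x":-11,"y":-13,"z":25,"yaw":0,"jaw":255},{"x":-11,"y":-13,"z":33,"yaw":0,"jaw":255},{"x":-11,"y":-13,"z":41,"yaw":0,"jaw":255},{"x":-11,"y":-13,"z":48,"yaw":0,"jaw":255},{"x":-11,"y":-13,"z":52,"yaw":0,"jaw":255},{"x":-11,"y":-13,"z":52,"yaw":0,"jaw":255}]}}

```text
time_s: 17.22
tool_pos: [385.8, -394.2, 56.7]
ee_rot: [0.304, 0.953, -0.0, 0.0]
force: [-3.0, 2.4, 4.4]
width: 0.121
grip_force: 80.1
```

Run:
```python
from h import *
go((384,-395.5,56,144.5))
n="side";im,d,W=snap(n); m=hsvmask(im,*HS['orange']); print("ins",rect(n,m,66,(320,520,-480,-330)))
k=(m>0)&(W[...,1]<-330); print(np.percentile(W[k][:,2],[10,50,90]).round(1))
```

```text
t 17.22 tcp [ 385.8 -394.2   56.7] phi 144.6 F [-3.   2.4  4.4] w 0.121 grip 80.1 q1,q6 [-0.51 -1.68]
   (384, -395.5, 56, 144.5) -> {'x': np.float64(0.8), 'y': np.float64(-2.1), 'z': np.float64(0.7), 'yaw': np.float64(0.1)}
ins (array([ 416.4, -423.7]), array([50. , 35.4]), 54.5, 221, array([ 413.8, -424.9]))
[50.9 64.3 71.6]
```

{"fn": "send_rows", "kwargs": {"increments": [{"x":0,"y":0,"z":1,"yaw":0,"jaw":153},{"x":0,"y":0,"z":1,"yaw":0,"jaw":153},{"x":0,"y":0,"z":1,"yaw":0,"jaw":153},{"x":0,"y":0,"z":-30,"yaw":0,"jaw":153},{"x":0,"y":0,"z":-65,"yaw":0,"jaw":153},{"x":0,"y":0,"z":-65,"yaw":0,"jaw":153}]}}

```text
time_s: 17.77
tool_pos: [388.6, -397.7, 127.8]
ee_rot: [0.304, 0.953, -0.003, 0.005]
force: [2.0, -0.7, 1.8]
width: 0.404
grip_force: 0.0
```

Run:
```python
from h import *
n="side";im,d,W=snap(n,'s1.png'); m=hsvmask(im,*HS['orange']);  k=(m>0)&(W[...,1]<-330); print(np.percentile(W[k][:,2],[10,50,90]).round(1),rect(n,m,66,(320,520,-480,-330)))
b=hsvmask(im,*HS['blue'])>0
P=W[b&(W[...,2]>58)&(W[...,2]<75)&(abs(W[...,0]-608)<30)&(abs(W[...,1]-8)<22)]; print(P.mean(0))
print("fin1",(lambda P:P.mean(0).round(1))(W[b&(W[...,2]>68)&(W[...,1]<-330)]))
go((608.5,8,122,-176),(608.5,8,42,-176))
```

```text
[51.1 64.4 69.7] (array([ 414.9, -422.7]), array([50.5, 37.7]), 50.9, 236, array([ 413.4, -423.9]))
[607.85263372   7.54771126  63.90950504]
fin1 [ 531.4 -403.7   82.1]
t 17.82 tcp [ 387.8 -396.4  124.8] phi 144.6 F [ 0.3 -0.9 -1.2] w 0.399 grip 0.0 q1,q6 [-0.51 -1.68]
   (608.5, 8, 122, -176) -> {'x': np.float64(54.6), 'y': np.float64(457.5), 'z': np.float64(2.1), 'yaw': np.float64(-39.4)}
   (608.5, 8, 42, -176) -> {'x': np.float64(55.3), 'y': np.float64(457.5), 'z': np.float64(82.1), 'yaw': np.float64(-39.4)}
```

{"fn": "send_rows", "kwargs": {"increments": [{"x":5,"y":40,"z":0,"yaw":-4,"jaw":153},{"x":10,"y":80,"z":0,"yaw":-8,"jaw":153},{"x":15,"y":120,"z":0,"yaw":-12,"jaw":153},{"x":20,"y":160,"z":0,"yaw":-16,"jaw":153},{"x":25,"y":200,"z":0,"yaw":-20,"jaw":153},{"x":30,"y":240,"z":0,"yaw":-24,"jaw":153},{"x":35,"y":280,"z":0,"yaw":-28,"jaw":153},{"x":40,"y":320,"z":0,"yaw":-32,"jaw":153},{"x":45,"y":360,"z":0,"yaw":-36,"jaw":153},{"x":50,"y":400,"z":0,"yaw":-39.5,"jaw":153}]}}

```text
time_s: 18.65
tool_pos: [577.3, -37.6, 120.2]
ee_rot: [-0.037, 0.999, 0.0, -0.0]
force: [1.0, -0.7, 0.0]
width: 0.403
grip_force: 0.0
```

{"fn": "send_rows", "kwargs": {"increments": [{"x":0,"y":0,"z":0,"yaw":0,"jaw":153},{"x":0,"y":0,"z":0,"yaw":0,"jaw":153}]}}

```text
time_s: 18.82
tool_pos: [577.3, -37.7, 119.6]
ee_rot: [-0.037, 0.999, -0.0, -0.001]
force: [-1.4, -0.5, -1.2]
width: 0.401
grip_force: 0.0
```

Run:
```python
from h import *
go((608.5,8,122,-176),(608.5,8,42,-176))
```

```text
t 18.82 tcp [577.3 -37.7 119.6] phi -175.8 F [-1.4 -0.5 -1.2] w 0.401 grip 0.0 q1,q6 [ 0.2 -1.7]
   (608.5, 8, 122, -176) -> {'x': np.float64(-34.5), 'y': np.float64(43.3), 'z': np.float64(-2.5), 'yaw': np.float64(0.2)}
   (608.5, 8, 42, -176) -> {'x': np.float64(-34.6), 'y': np.float64(43.3), 'z': np.float64(77.5), 'yaw': np.float64(0.2)}
```

{"fn": "send_rows", "kwargs": {"increments": [{"x":-34,"y":43,"z":0,"yaw":0,"jaw":153},{"x":-34,"y":43,"z":10,"yaw":0,"jaw":153},{"x":-34,"y":43,"z":40,"yaw":0,"jaw":153},{"x":-34,"y":43,"z":77,"yaw":0,"jaw":153},{"x":-34,"y":43,"z":77,"yaw":0,"jaw":153},{"x":-34,"y":43,"z":77,"yaw":0,"jaw":255},{"x":-34,"y":43,"z":77,"yaw":0,"jaw":255},{"x":-34,"y":43,"z":77,"yaw":0,"jaw":255},{"x":-34,"y":43,"z":77,"yaw":0,"jaw":255}]}}

```text
time_s: 19.57
tool_pos: [608.2, 5.4, 45.3]
ee_rot: [-0.035, 0.999, 0.0, 0.001]
force: [-0.2, -0.2, -1.1]
width: 0.122
grip_force: 79.1
```

{"fn": "send_rows", "kwargs": {"increments": [{"x":15,"y":0,"z":0,"yaw":0,"jaw":255},{"x":30,"y":0,"z":0,"yaw":0,"jaw":255},{"x":60,"y":0,"z":0,"yaw":0,"jaw":255},{"x":90,"y":0,"z":0,"yaw":0,"jaw":255},{"x":90,"y":0,"z":-40,"yaw":0,"jaw":255},{"x":90,"y":0,"z":-65,"yaw":0,"jaw":255},{"x":90,"y":0,"z":-65,"yaw":0,"jaw":255}]}}

```text
time_s: 20.15
tool_pos: [520.8, -0.9, 115.2]
ee_rot: [-0.036, 0.999, 0.0, 0.006]
force: [2.3, 0.3, -1.3]
width: 0.115
grip_force: 79.4
```

Run:
```python
from h import *
# post2 (462.3,-358.8): tcp = post-42*(.814,-.581)
go((428.1,-334.4,107,144.5),(428.1,-334.4,56,144.5))
modz()
```

```text
t 20.15 tcp [520.8  -0.9 115.2] phi -175.9 F [ 2.3  0.3 -1.3] w 0.115 grip 79.4 q1,q6 [ 0.3 -1.8]
   (428.1, -334.4, 107, 144.5) -> {'x': np.float64(116.5), 'y': np.float64(-326.0), 'z': np.float64(7.0), 'yaw': np.float64(39.6)}
   (428.1, -334.4, 56, 144.5) -> {'x': np.float64(117.1), 'y': np.float64(-326.0), 'z': np.float64(58.0), 'yaw': np.float64(39.6)}
side module z at x 12: [(-100, np.float64(143.2)), (0, np.float64(143.3)), (100, np.float64(140.9))]
```

{"fn": "send_rows", "kwargs": {"increments": [{"x":14,"y":-39,"z":0,"yaw":6,"jaw":255},{"x":28,"y":-78,"z":0,"yaw":12,"jaw":255},{"x":42,"y":-117,"z":0,"yaw":18,"jaw":255},{"x":56,"y":-156,"z":0,"yaw":24,"jaw":255},{"x":70,"y":-195,"z":0,"yaw":30,"jaw":255},{"x":84,"y":-234,"z":0,"yaw":36,"jaw":255},{"x":98,"y":-273,"z":0,"yaw":39.5,"jaw":255},{"x":112,"y":-312,"z":0,"yaw":39.5,"jaw":255},{"x":116,"y":-325,"z":0,"yaw":39.5,"jaw":255},{"x":116,"y":-325,"z":0,"yaw":39.5,"jaw":255}]}}

```text
time_s: 21.03
tool_pos: [423.7, -336.1, 108.2]
ee_rot: [0.307, 0.952, -0.0, -0.0]
force: [0.1, 0.8, -2.6]
width: 0.118
grip_force: 79.4
```

{"fn": "send_rows", "kwargs": {"increments": [{"x":0,"y":0,"z":0,"yaw":0,"jaw":255},{"x":0,"y":0,"z":0,"yaw":0,"jaw":255}]}}

```text
time_s: 21.2
tool_pos: [425.1, -332.6, 108.4]
ee_rot: [0.305, 0.952, 0.0, -0.0]
force: [-0.6, 0.9, -2.4]
width: 0.119
grip_force: 79.4
```

Run:
```python
from h import *
go((429,-333.5,56.5,144.5))
n="side";im,d,W=snap(n); cv2.imwrite('pics/k2.png',cv2.resize(im[240:400,250:470],(800,582))[:,:,::-1])
```

```text
t 21.2 tcp [ 425.1 -332.6  108.4] phi 144.5 F [-0.6  0.9 -2.4] w 0.119 grip 79.4 q1,q6 [-0.37 -1.82]
   (429, -333.5, 56.5, 144.5) -> {'x': np.float64(-3.8), 'y': np.float64(1.5), 'z': np.float64(51.9), 'yaw': np.float64(0.0)}
```

View pics/k2.png

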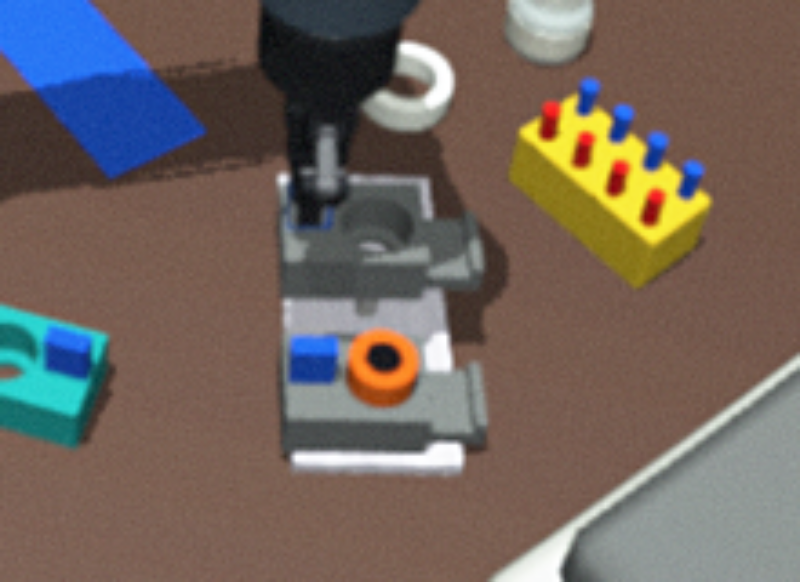

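{"fn": "send_rows", "kwargs": {"increments": [{"x":-4,"y":1.5,"z":0,"yaw":0,"jaw":255},{"x":-4,"y":1.5,"z":10,"yaw":0,"jaw":255},{"x":-4,"y":1.5,"z":25,"yaw":0,"jaw":255},{"x":-4,"y":1.5,"z":35,"yaw":0,"jaw":255},{"x":-4,"y":1.5,"z":43,"yaw":0,"jaw":255},{"x":-4,"y":1.5,"z":49,"yaw":0,"jaw":255},{"x":-4,"y":1.5,"z":52,"yaw":0,"jaw":255},{"x":-4,"y":1.5,"z":52,"yaw":0,"jaw":255}]}}

```text
time_s: 21.92
tool_pos: [429.2, -334.0, 57.1]
ee_rot: [0.304, 0.953, -0.0, -0.0]
force: [-1.7, 1.7, 1.8]
width: 0.12
grip_force: 80.0
```

{"fn": "send_rows", "kwargs": {"increments": [{"x":0,"y":0,"z":1,"yaw":0,"jaw":153},{"x":0,"y":0,"z":1,"yaw":0,"jaw":153},{"x":0,"y":0,"z":1,"yaw":0,"jaw":153},{"x":0,"y":0,"z":-30,"yaw":0,"jaw":153},{"x":0,"y":0,"z":-65,"yaw":0,"jaw":153},{"x":0,"y":0,"z":-65,"yaw":0,"jaw":153}]}}

```text
time_s: 22.42
tool_pos: [432.8, -336.9, 128.9]
ee_rot: [0.304, 0.953, -0.002, 0.006]
force: [1.0, -1.0, 1.4]
width: 0.401
grip_force: 0.0
```

Run:
```python
from h import *
n="side";im,d,W=snap(n); 
k=(W[...,2]>0)&(im.max(2)<150)&(abs(W[...,0]-462)<30)&(abs(W[...,1]+359)<30); 
ux=np.array([.814,-.581]);uy=np.array([.581,.814])
C=W[...,:2]-np.array([462.3,-358.8]);a=C@ux;b=C@uy
k=(a>-25)&(a<27)&(abs(b)<28)&(np.hypot(a,b)>23); print("c2 top z",np.percentile(W[k][:,2],[10,50,90]).round(1))
k2=(a>-25)&(a<27)&(abs(b+75)<28)&(np.hypot(a,b+75)>23); print("c1 top z",np.percentile(W[k2][:,2],[10,50,90]).round(1))
go((603.5,82.5,122,-176),(603.5,82.5,42,-176))
```

```text
c2 top z [ 34.8 217.1 551.5]
c1 top z [17.9 45.7 48.9]
t 22.47 tcp [ 431.8 -335.8  125.9] phi 144.6 F [-0.4  0.3 -1.2] w 0.403 grip 0.0 q1,q6 [-0.37 -1.82]
   (603.5, 82.5, 122, -176) -> {'x': np.float64(102.6), 'y': np.float64(440.4), 'z': np.float64(3.3), 'yaw': np.float64(-39.4)}
   (603.5, 82.5, 42, -176) -> {'x': np.float64(103.3), 'y': np.float64(440.3), 'z': np.float64(83.3), 'yaw': np.float64(-39.4)}
```

{"fn": "send_rows", "kwargs": {"increments": [{"x":9,"y":40,"z":0,"yaw":-4,"jaw":153},{"x":18,"y":80,"z":0,"yaw":-8,"jaw":153},{"x":27,"y":118,"z":0,"yaw":-12,"jaw":153},{"x":36,"y":156,"z":0,"yaw":-16,"jaw":153},{"x":45,"y":195,"z":0,"yaw":-20,"jaw":153},{"x":54,"y":234,"z":0,"yaw":-24,"jaw":153},{"x":63,"y":273,"z":0,"yaw":-28,"jaw":153},{"x":72,"y":312,"z":0,"yaw":-32,"jaw":153},{"x":81,"y":350,"z":0,"yaw":-36,"jaw":153},{"x":90,"y":388,"z":0,"yaw":-39.5,"jaw":153}]}}

```text
time_s: 23.3
tool_pos: [581.3, 36.1, 121.3]
ee_rot: [-0.037, 0.999, 0.0, -0.0]
force: [1.4, -0.8, -1.3]
width: 0.397
grip_force: 0.0
```

{"fn": "send_rows", "kwargs": {"increments": [{"x":0,"y":0,"z":0,"yaw":0,"jaw":153},{"x":0,"y":0,"z":0,"yaw":0,"jaw":153}]}}

```text
time_s: 23.47
tool_pos: [581.3, 36.0, 120.7]
ee_rot: [-0.037, 0.999, -0.0, -0.0]
force: [0.1, -0.1, 0.7]
width: 0.4
grip_force: 0.0
```

Run:
```python
from h import *
n="side";im,d,W=snap(n); b=hsvmask(im,*HS['blue'])>0
ux=np.array([.814,-.581]);uy=np.array([.581,.814])
C=W[...,:2]-np.array([462.3,-358.8]);A=C@ux;B=C@uy
for y in(0,-75):
    k2=(A>-25)&(A<27)&(abs(B-y)<28)&(np.hypot(A,B-y)>23); print("top z",np.percentile(W[k2][:,2],[10,50,90]).round(1))
P=W[b&(W[...,2]>58)&(W[...,2]<75)&(abs(W[...,0]-605)<30)&(abs(W[...,1]-82)<22)]; print(P.mean(0) if len(P) else '')
go((603.5,82.5,42,-176))
```

```text
top z [29.7 45.7 49.2]
top z [17.1 45.3 48.9]
[603.13024962  82.1967979   64.37529759]
t 23.52 tcp [580.8  34.6 120.9] phi -175.9 F [ 0.2 -1.7  0.1] w 0.401 grip 0.0 q1,q6 [ 0.33 -1.83]
   (603.5, 82.5, 42, -176) -> {'x': np.float64(-26.2), 'y': np.float64(46.1), 'z': np.float64(78.8), 'yaw': np.float64(0.1)}
```

{"fn": "send_rows", "kwargs": {"increments": [{"x":-26,"y":46,"z":0,"yaw":0,"jaw":153},{"x":-26,"y":46,"z":10,"yaw":0,"jaw":153},{"x":-26,"y":46,"z":40,"yaw":0,"jaw":153},{"x":-26,"y":46,"z":78,"yaw":0,"jaw":153},{"x":-26,"y":46,"z":78,"yaw":0,"jaw":153},{"x":-26,"y":46,"z":78,"yaw":0,"jaw":255},{"x":-26,"y":46,"z":78,"yaw":0,"jaw":255},{"x":-26,"y":46,"z":78,"yaw":0,"jaw":255},{"x":-26,"y":46,"z":78,"yaw":0,"jaw":255}]}}

```text
time_s: 24.27
tool_pos: [604.2, 81.6, 45.3]
ee_rot: [-0.035, 0.999, 0.0, 0.001]
force: [-1.7, 0.5, 0.9]
width: 0.118
grip_force: 78.4
```

{"fn": "send_rows", "kwargs": {"increments": [{"x":15,"y":0,"z":0,"yaw":0,"jaw":255},{"x":30,"y":0,"z":0,"yaw":0,"jaw":255},{"x":60,"y":0,"z":0,"yaw":0,"jaw":255},{"x":90,"y":0,"z":0,"yaw":0,"jaw":255},{"x":90,"y":0,"z":-40,"yaw":0,"jaw":255},{"x":90,"y":0,"z":-65,"yaw":0,"jaw":255},{"x":90,"y":0,"z":-65,"yaw":0,"jaw":255}]}}

```text
time_s: 24.85
tool_pos: [516.8, 75.8, 115.2]
ee_rot: [-0.036, 0.999, 0.001, 0.006]
force: [2.1, 0.1, -1.9]
width: 0.121
grip_force: 78.5
```

Run:
```python
from h import *
# post3 (505.9,-297.7)
go((472.7,-272.3,110,144.5))
```

```text
t 24.85 tcp [516.8  75.8 115.2] phi -175.9 F [ 2.1  0.1 -1.9] w 0.121 grip 78.5 q1,q6 [ 0.45 -1.95]
   (472.7, -272.3, 110, 144.5) -> {'x': np.float64(69.2), 'y': np.float64(-344.0), 'z': np.float64(4.0), 'yaw': np.float64(39.6)}
```

{"fn": "send_rows", "kwargs": {"increments": [{"x":8,"y":-40,"z":0,"yaw":6,"jaw":255},{"x":16,"y":-80,"z":0,"yaw":12,"jaw":255},{"x":24,"y":-120,"z":0,"yaw":18,"jaw":255},{"x":32,"y":-160,"z":0,"yaw":24,"jaw":255},{"x":40,"y":-200,"z":0,"yaw":30,"jaw":255},{"x":48,"y":-240,"z":0,"yaw":36,"jaw":255},{"x":56,"y":-280,"z":0,"yaw":39.5,"jaw":255},{"x":64,"y":-320,"z":0,"yaw":39.5,"jaw":255},{"x":69,"y":-344,"z":0,"yaw":39.5,"jaw":255},{"x":69,"y":-344,"z":0,"yaw":39.5,"jaw":255}]}}

```text
time_s: 25.68
tool_pos: [468.5, -277.0, 109.3]
ee_rot: [0.307, 0.952, -0.001, 0.001]
force: [1.1, 0.8, -3.2]
width: 0.119
grip_force: 78.9
```

{"fn": "send_rows", "kwargs": {"increments": [{"x":0,"y":0,"z":0,"yaw":0,"jaw":255},{"x":0,"y":0,"z":0,"yaw":0,"jaw":255}]}}

```text
time_s: 25.85
tool_pos: [469.4, -272.5, 109.1]
ee_rot: [0.305, 0.952, 0.0, 0.0]
force: [0.4, 0.5, -2.5]
width: 0.123
grip_force: 78.8
```

Run:
```python
from h import *
go((472.7,-272.3,56.5,144.5))
```

```text
t 25.85 tcp [ 469.4 -272.5  109.1] phi 144.5 F [ 0.4  0.5 -2.5] w 0.123 grip 78.8 q1,q6 [-0.24 -1.95]
   (472.7, -272.3, 56.5, 144.5) -> {'x': np.float64(-2.5), 'y': np.float64(2.0), 'z': np.float64(52.6), 'yaw': np.float64(0.0)}
```

{"fn": "send_rows", "kwargs": {"increments": [{"x":-2.5,"y":2,"z":0,"yaw":0,"jaw":255},{"x":-2.5,"y":2,"z":10,"yaw":0,"jaw":255},{"x":-2.5,"y":2,"z":25,"yaw":0,"jaw":255},{"x":-2.5,"y":2,"z":35,"yaw":0,"jaw":255},{"x":-2.5,"y":2,"z":43,"yaw":0,"jaw":255},{"x":-2.5,"y":2,"z":49,"yaw":0,"jaw":255},{"x":-2.5,"y":2,"z":53,"yaw":0,"jaw":255},{"x":-2.5,"y":2,"z":53,"yaw":0,"jaw":255}]}}

```text
time_s: 26.52
tool_pos: [472.5, -272.0, 57.3]
ee_rot: [0.304, 0.953, -0.0, 0.0]
force: [-5.0, 5.3, 9.8]
width: 0.119
grip_force: 80.7
```

{"fn": "send_rows", "kwargs": {"increments": [{"x":0,"y":0,"z":1,"yaw":0,"jaw":153},{"x":0,"y":0,"z":1,"yaw":0,"jaw":153},{"x":0,"y":0,"z":1,"yaw":0,"jaw":153},{"x":0,"y":0,"z":-30,"yaw":0,"jaw":153},{"x":0,"y":0,"z":-65,"yaw":0,"jaw":77},{"x":40,"y":0,"z":-65,"yaw":0,"jaw":77},{"x":80,"y":0,"z":-65,"yaw":0,"jaw":77}]}}

```text
time_s: 27.1
tool_pos: [410.0, -226.7, 122.8]
ee_rot: [0.305, 0.952, 0.0, 0.003]
force: [0.9, 2.0, 0.3]
width: 0.697
grip_force: 0.0
```

```bash
cat >> h.py <<'E'
def stand():
    n="side";im,d,W=snap(n)
    ux=np.array([.814,-.581]);uy=np.array([.581,.814])
    C=W[...,:2]-np.array([462.3,-358.8]);A=C@ux;B=C@uy
    for y in(75,0,-75):
        k2=(A>-25)&(A<27)&(abs(B-y)<28)&(np.hypot(A,B-y)>23); print("cas top z",y,np.percentile(W[k2][:,2],[50,90]).round(1))
    m=hsvmask(im,*HS['orange'])>0
    for y in(75,0,-75):
        k=m&(abs(A)<40)&(abs(B-y)<30)&(W[...,2]>61)
        if k.sum()>20: print("ins",y,k.sum(),rect(n,k.astype(np.uint8),66))
    return im,d,W
E
python3 - <<'E'
from h import *
im,d,W=stand(); cv2.imwrite('pics/k3.png',cv2.resize(im[240:400,250:470],(800,582))[:,:,::-1])
go((505.9,-297.7,125,144.5),(505.9,-297.7,51,144.5))
E
```

```text
cas top z 75 [46.1 49.2]
cas top z 0 [45.6 48.9]
cas top z -75 [45.5 48.9]
ins 75 144 (array([ 505.1, -296.7]), array([39.4, 37.6]), 56.2, 144, array([ 503.6, -297.6]))
ins -75 198 (array([ 418. , -418.8]), array([40.1, 38.2]), 55.8, 198, array([ 417.7, -418.4]))
t 27.15 tcp [ 398.9 -222.   119.3] phi 144.4 F [-9.3  4.9 -3.9] w 0.697 grip 0.0 q1,q6 [-0.17 -2.03]
   (505.9, -297.7, 125, 144.5) -> {'x': np.float64(-131.0), 'y': np.float64(0.7), 'z': np.float64(-6.6), 'yaw': np.float64(-0.1)}
   (505.9, -297.7, 51, 144.5) -> {'x': np.float64(-131.5), 'y': np.float64(0.7), 'z': np.float64(67.4), 'yaw': np.float64(-0.1)}
```

View pics/k3.png

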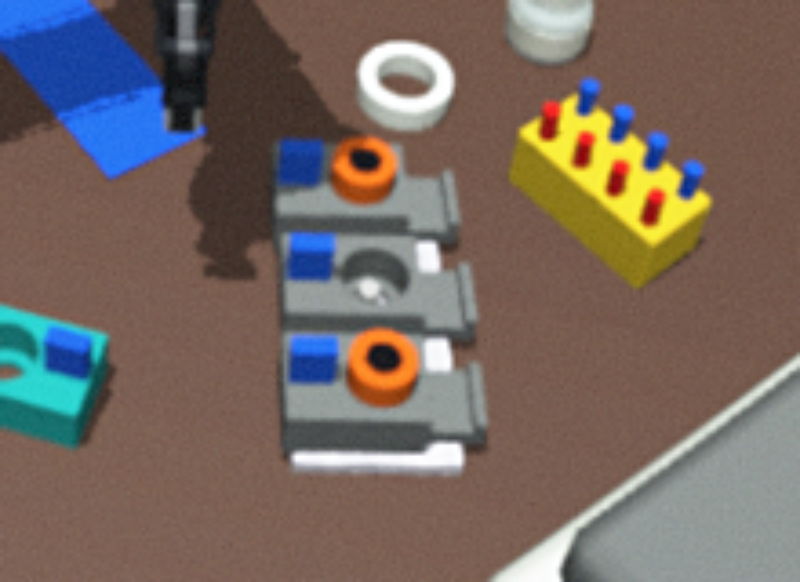

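{"fn": "send_rows", "kwargs": {"increments": [{"x":0,"y":0,"z":0,"yaw":0,"jaw":77},{"x":0,"y":0,"z":0,"yaw":0,"jaw":77}], "squeeze": 40}}

```text
time_s: 27.32
tool_pos: [407.3, -225.9, 121.2]
ee_rot: [0.304, 0.953, -0.0, 0.001]
force: [0.5, -0.8, 0.1]
width: 0.7
grip_force: 0.0
```

Run:
```python
from h import *
go((505.5,-297,125,144.5),(505.5,-297,48,144.5))
```

```text
t 27.32 tcp [ 407.3 -225.9  121.2] phi 144.6 F [ 0.5 -0.8  0.1] w 0.7 grip 0.0 q1,q6 [-0.17 -2.02]
   (505.5, -297, 125, 144.5) -> {'x': np.float64(-121.2), 'y': np.float64(-1.1), 'z': np.float64(-3.6), 'yaw': np.float64(0.1)}
   (505.5, -297, 48, 144.5) -> {'x': np.float64(-121.1), 'y': np.float64(-1.1), 'z': np.float64(73.4), 'yaw': np.float64(0.1)}
```

{"fn": "send_rows", "kwargs": {"increments": [{"x":-40,"y":-1,"z":0,"yaw":0,"jaw":77},{"x":-80,"y":-1,"z":0,"yaw":0,"jaw":77},{"x":-121,"y":-1,"z":0,"yaw":0,"jaw":77},{"x":-121,"y":-1,"z":0,"yaw":0,"jaw":77},{"x":-121,"y":-1,"z":35,"yaw":0,"jaw":77},{"x":-121,"y":-1,"z":60,"yaw":0,"jaw":77},{"x":-121,"y":-1,"z":72,"yaw":0,"jaw":77},{"x":-121,"y":-1,"z":72,"yaw":0,"jaw":77}]}}

```text
time_s: 27.98
tool_pos: [504.7, -297.1, 45.2]
ee_rot: [0.305, 0.952, -0.0, -0.002]
force: [0.3, -0.0, 0.5]
width: 0.696
grip_force: 0.0
```

{"fn": "send_rows", "kwargs": {"increments": [{"x":0,"y":0,"z":0,"yaw":0,"jaw":255},{"x":0,"y":0,"z":0,"yaw":0,"jaw":255},{"x":0,"y":0,"z":0,"yaw":0,"jaw":255},{"x":0,"y":0,"z":0,"yaw":0,"jaw":255},{"x":0,"y":0,"z":-20,"yaw":0,"jaw":255},{"x":0,"y":0,"z":-40,"yaw":0,"jaw":255},{"x":0,"y":0,"z":-80,"yaw":0,"jaw":255},{"x":0,"y":0,"z":-80,"yaw":0,"jaw":255}]}}

```text
time_s: 28.65
tool_pos: [509.0, -299.3, 137.2]
ee_rot: [0.304, 0.953, -0.002, 0.007]
force: [1.0, -0.5, 1.4]
width: 0.446
grip_force: 40.4
```

Run:
```python
from h import *
# tray slots: center (441,366), long axis 29deg
c=np.array([441.,366.]);a=np.array([np.cos(np.radians(29)),np.sin(np.radians(29))])
print(c+45*a,c-45*a)
go((*(c+45*a),120,105),(*(c-45*a),120,105))
im,d,W=stand()
m=(hsvmask(im,*HS['orange'])>0)&(W[...,2]>80)&(W[...,1]<-200); print(m.sum(),np.percentile(W[m][:,2],[2,50,98]) if m.any() else '')
```

```text
[480.35788682 387.81643291] [401.64211318 344.18356709]
t 28.65 tcp [ 509.  -299.3  137.2] phi 144.6 F [ 1.  -0.5  1.4] w 0.446 grip 40.4 q1,q6 [-0.26 -1.92]
   (np.float64(480.3578868212728), np.float64(387.81643291108514), 120, 105) -> {'x': np.float64(421.4), 'y': np.float64(543.7), 'z': np.float64(12.1), 'yaw': np.float64(39.6)}
   (np.float64(401.6421131787272), np.float64(344.18356708891486), 120, 105) -> {'x': np.float64(460.3), 'y': np.float64(462.5), 'z': np.float64(11.5), 'yaw': np.float64(39.6)}
cas top z 75 [232.1 561.4]
cas top z 0 [ 48.  488.1]
cas top z -75 [45.2 49.1]
ins 75 114 (array([ 549. , -244.8]), array([72.2, 27.5]), 64.3, 114, array([ 546.6, -246.6]))
ins -75 197 (array([ 418. , -418.8]), array([40.1, 38.2]), 55.8, 197, array([ 417.6, -418.6]))
114 [123.43093036 144.90560183 154.51925851]
```

{"fn": "send_rows", "kwargs": {"increments": [{"x":25,"y":32,"z":0,"yaw":-6,"jaw":255},{"x":50,"y":64,"z":0,"yaw":-12,"jaw":255},{"x":75,"y":96,"z":0,"yaw":-18,"jaw":255},{"x":100,"y":128,"z":0,"yaw":-24,"jaw":255},{"x":125,"y":160,"z":0,"yaw":-30,"jaw":255},{"x":150,"y":193,"z":0,"yaw":-36,"jaw":255},{"x":175,"y":225,"z":0,"yaw":-42,"jaw":255},{"x":200,"y":257,"z":0,"yaw":-48,"jaw":255},{"x":225,"y":290,"z":0,"yaw":-54,"jaw":255},{"x":250,"y":322,"z":0,"yaw":-60,"jaw":255}]}}

```text
time_s: 29.53
tool_pos: [487.8, 112.4, 128.8]
ee_rot: [-0.215, 0.977, 0.0, 0.0]
force: [0.2, -0.5, -0.3]
width: 0.452
grip_force: 40.5
```

Run:
```python
from h import *
go((480,388,120,None))
```

```text
t 29.53 tcp [487.8 112.4 128.8] phi -155.1 F [ 0.2 -0.5 -0.3] w 0.452 grip 40.5 q1,q6 [ 0.54 -1.68]
   (480, 388, 120, None) -> {'x': np.float64(-108.7), 'y': np.float64(253.4), 'z': np.float64(9.0), 'yaw': 0}
```

{"fn": "send_rows", "kwargs": {"increments": [{"x":-17,"y":38,"z":0,"yaw":0,"jaw":255},{"x":-34,"y":76,"z":0,"yaw":0,"jaw":255},{"x":-51,"y":114,"z":0,"yaw":0,"jaw":255},{"x":-67,"y":152,"z":0,"yaw":0,"jaw":255},{"x":-84,"y":190,"z":0,"yaw":0,"jaw":255},{"x":-100,"y":228,"z":10,"yaw":0,"jaw":255},{"x":-108,"y":253,"z":30,"yaw":0,"jaw":255},{"x":-108,"y":253,"z":60,"yaw":0,"jaw":255},{"x":-108,"y":253,"z":80,"yaw":0,"jaw":255},{"x":-108,"y":253,"z":80,"yaw":0,"jaw":255}]}}

```text
time_s: 30.37
tool_pos: [478.5, 383.3, 43.2]
ee_rot: [-0.213, 0.977, -0.002, -0.004]
force: [0.0, -1.2, -2.1]
width: 0.452
grip_force: 40.5
```

Run:
```python
from h import *
go((480,388,16,None))
n="side";im,d,W=snap(n); m=(hsvmask(im,*HS['orange'])>0)&(W[...,1]>300)
P=W[m];print(m.sum(),P.mean(0).round(1),np.percentile(P,[2,98],axis=0).round(1))
n="top";im,d,W=snap(n); m=(hsvmask(im,*HS['orange'])>0)&(W[...,1]>300);print(m.sum(), W[m].mean(0) if m.any() else '')
```

```text
t 30.37 tcp [478.5 383.3  43.2] phi -155.5 F [ 0.  -1.2 -2.1] w 0.452 grip 40.5 q1,q6 [ 0.93 -2.07]
   (480, 388, 16, None) -> {'x': np.float64(-3.6), 'y': np.float64(3.7), 'z': np.float64(27.1), 'yaw': 0}
97 [469.1 376.   47.7] [[458.6 360.7  29.3]
 [485.1 403.3  60.9]]
55 [459.09799188 406.69685674  50.92656565]
```

{"fn": "send_rows", "kwargs": {"increments": [{"x":0,"y":0,"z":10,"yaw":0,"jaw":255},{"x":0,"y":0,"z":20,"yaw":0,"jaw":255},{"x":0,"y":0,"z":27,"yaw":0,"jaw":255},{"x":0,"y":0,"z":27,"yaw":0,"jaw":255},{"x":0,"y":0,"z":27,"yaw":0,"jaw":255}]}}

```text
time_s: 30.88
tool_pos: [481.6, 385.0, 21.4]
ee_rot: [-0.212, 0.977, -0.0, -0.0]
force: [0.5, 0.6, 0.0]
width: 0.448
grip_force: 40.5
```

{"fn": "send_rows", "kwargs": {"increments": [{"x":0,"y":0,"z":2,"yaw":0,"jaw":255},{"x":0,"y":0,"z":4,"yaw":0,"jaw":255},{"x":0,"y":0,"z":4,"yaw":0,"jaw":255}]}}

```text
time_s: 31.13
tool_pos: [481.8, 385.6, 17.9]
ee_rot: [-0.213, 0.977, 0.0, 0.0]
force: [-0.1, -0.6, 0.5]
width: 0.449
grip_force: 40.6
```

{"fn": "send_rows", "kwargs": {"increments": [{"x":0,"y":0,"z":2,"yaw":0,"jaw":255},{"x":0,"y":0,"z":2,"yaw":0,"jaw":255},{"x":0,"y":0,"z":2,"yaw":0,"jaw":255}]}}

```text
time_s: 31.38
tool_pos: [481.9, 385.6, 17.7]
ee_rot: [-0.213, 0.977, 0.0, 0.001]
force: [-4.6, -0.3, 10.7]
width: 0.449
grip_force: 41.6
```

{"fn": "send_rows", "kwargs": {"increments": [{"x":0,"y":0,"z":2,"yaw":0,"jaw":255},{"x":0,"y":0,"z":2,"yaw":0,"jaw":255},{"x":0,"y":0,"z":2,"yaw":0,"jaw":255}]}}

```text
time_s: 31.63
tool_pos: [481.9, 385.6, 17.6]
ee_rot: [-0.213, 0.977, 0.0, 0.001]
force: [-9.5, -4.7, 21.3]
width: 0.448
grip_force: 42.7
```

Run:
```python
from h import *
go()
n="side";im,d,W=snap(n); m=(hsvmask(im,*HS['orange'])>0)&(W[...,1]>300)
P=W[m];print(m.sum(),P.mean(0).round(1),np.percentile(P,[2,98],axis=0).round(1))
```

```text
t 31.63 tcp [481.9 385.6  17.6] phi -155.4 F [-9.5 -4.7 21.3] w 0.448 grip 42.7 q1,q6 [ 0.93 -2.07]
89 [474.  380.3  24. ] [[462.7 364.7   6. ]
 [489.6 408.5  35.2]]
```

{"fn": "send_rows", "kwargs": {"increments": [{"x":0,"y":0,"z":-3,"yaw":0,"jaw":255},{"x":0,"y":0,"z":-3,"yaw":0,"jaw":77},{"x":0,"y":0,"z":-3,"yaw":0,"jaw":77},{"x":0,"y":0,"z":-3,"yaw":0,"jaw":77},{"x":0,"y":0,"z":-3,"yaw":0,"jaw":77},{"x":0,"y":0,"z":-35,"yaw":0,"jaw":77},{"x":0,"y":0,"z":-75,"yaw":0,"jaw":77},{"x":0,"y":0,"z":-115,"yaw":0,"jaw":77},{"x":0,"y":0,"z":-115,"yaw":0,"jaw":77}]}}

```text
time_s: 32.43
tool_pos: [485.6, 388.2, 137.9]
ee_rot: [-0.213, 0.977, 0.003, 0.007]
force: [0.9, 0.9, 1.4]
width: 0.698
grip_force: 0.0
```

Run:
```python
from h import *
go((418,-419,125,144.5))
n="side";im,d,W=snap(n); m=(hsvmask(im,*HS['orange'])>0)&(W[...,1]>300)
P=W[m];print(m.sum(),P.mean(0).round(1),np.percentile(P,[2,98],axis=0).round(1),rect(n,m,34))
```

```text
t 32.43 tcp [485.6 388.2 137.9] phi -155.4 F [0.9 0.9 1.4] w 0.698 grip 0.0 q1,q6 [ 0.93 -2.07]
   (418, -419, 125, 144.5) -> {'x': np.float64(397.8), 'y': np.float64(-705.7), 'z': np.float64(4.6), 'yaw': np.float64(60.1)}
122 [478.1 379.1  23.9] [[463.5 364.    4.2]
 [500.1 426.9  36.1]] (array([471.3, 366.7]), array([73.9, 38.7]), 62.5, 122, array([472.2, 365.6]))
```

{"fn": "send_rows", "kwargs": {"increments": [{"x":19,"y":-34,"z":0,"yaw":6,"jaw":77},{"x":38,"y":-68,"z":0,"yaw":12,"jaw":77},{"x":57,"y":-102,"z":0,"yaw":18,"jaw":77},{"x":76,"y":-136,"z":0,"yaw":24,"jaw":77},{"x":95,"y":-170,"z":0,"yaw":30,"jaw":77},{"x":114,"y":-204,"z":0,"yaw":36,"jaw":77},{"x":133,"y":-238,"z":0,"yaw":42,"jaw":77},{"x":152,"y":-272,"z":0,"yaw":48,"jaw":77},{"x":171,"y":-306,"z":0,"yaw":54,"jaw":77},{"x":190,"y":-340,"z":0,"yaw":60,"jaw":77}]}}

```text
time_s: 33.32
tool_pos: [449.1, -4.7, 128.0]
ee_rot: [0.307, 0.952, -0.0, -0.0]
force: [1.2, 0.1, -0.1]
width: 0.694
grip_force: 0.0
```

Run:
```python
from h import *
go((418,-419,125,144.5))
```

```text
t 33.32 tcp [449.1  -4.7 128. ] phi 144.3 F [ 1.2  0.1 -0.1] w 0.694 grip 0.0 q1,q6 [ 0.34 -2.53]
   (418, -419, 125, 144.5) -> {'x': np.float64(-216.8), 'y': np.float64(-354.5), 'z': np.float64(3.1), 'yaw': np.float64(-0.2)}
```

{"fn": "send_rows", "kwargs": {"increments": [{"x":-20,"y":-33,"z":0,"yaw":0,"jaw":77},{"x":-40,"y":-66,"z":0,"yaw":0,"jaw":77},{"x":-60,"y":-99,"z":0,"yaw":0,"jaw":77},{"x":-80,"y":-132,"z":0,"yaw":0,"jaw":77},{"x":-100,"y":-165,"z":0,"yaw":0,"jaw":77},{"x":-120,"y":-198,"z":0,"yaw":0,"jaw":77},{"x":-140,"y":-231,"z":0,"yaw":0,"jaw":77},{"x":-160,"y":-264,"z":0,"yaw":0,"jaw":77},{"x":-180,"y":-297,"z":0,"yaw":0,"jaw":77},{"x":-200,"y":-330,"z":0,"yaw":0,"jaw":77}]}}

```text
time_s: 34.15
tool_pos: [420.7, -389.4, 127.6]
ee_rot: [0.305, 0.952, 0.0, -0.001]
force: [1.5, -0.4, 0.2]
width: 0.7
grip_force: 0.0
```

{"fn": "send_rows", "kwargs": {"increments": [{"x":-16,"y":-24,"z":0,"yaw":0,"jaw":77},{"x":-16,"y":-24,"z":0,"yaw":0,"jaw":77},{"x":-16,"y":-24,"z":0,"yaw":0,"jaw":77}]}}

```text
time_s: 34.4
tool_pos: [419.7, -417.5, 126.8]
ee_rot: [0.306, 0.952, 0.0, -0.001]
force: [0.4, 1.2, -0.7]
width: 0.702
grip_force: 0.0
```

Run:
```python
from h import *
go((418,-419,47,144.5))
```

```text
t 34.4 tcp [ 419.7 -417.5  126.8] phi 144.4 F [ 0.4  1.2 -0.7] w 0.702 grip 0.0 q1,q6 [-0.52 -1.67]
   (418, -419, 47, 144.5) -> {'x': np.float64(0.3), 'y': np.float64(-2.2), 'z': np.float64(79.8), 'yaw': np.float64(-0.1)}
```

{"fn": "send_rows", "kwargs": {"increments": [{"x":0,"y":-1,"z":40,"yaw":0,"jaw":77},{"x":0,"y":-1,"z":65,"yaw":0,"jaw":77},{"x":0,"y":-1,"z":79,"yaw":0,"jaw":77},{"x":0,"y":-1,"z":79,"yaw":0,"jaw":77},{"x":0,"y":-1,"z":79,"yaw":0,"jaw":255},{"x":0,"y":-1,"z":79,"yaw":0,"jaw":255},{"x":0,"y":-1,"z":79,"yaw":0,"jaw":255},{"x":0,"y":-1,"z":79,"yaw":0,"jaw":255}]}}

```text
time_s: 35.07
tool_pos: [420.9, -417.6, 51.1]
ee_rot: [0.304, 0.953, -0.0, 0.001]
force: [0.3, 0.4, 2.5]
width: 0.448
grip_force: 40.3
```

{"fn": "send_rows", "kwargs": {"increments": [{"x":0,"y":0,"z":-20,"yaw":0,"jaw":255},{"x":0,"y":0,"z":-40,"yaw":0,"jaw":255},{"x":0,"y":0,"z":-80,"yaw":0,"jaw":255},{"x":20,"y":33,"z":-80,"yaw":0,"jaw":255},{"x":40,"y":66,"z":-80,"yaw":0,"jaw":255},{"x":60,"y":99,"z":-80,"yaw":0,"jaw":255},{"x":80,"y":132,"z":-80,"yaw":0,"jaw":255},{"x":100,"y":165,"z":-80,"yaw":0,"jaw":255},{"x":120,"y":198,"z":-80,"yaw":0,"jaw":255}]}}

```text
time_s: 35.82
tool_pos: [437.2, -184.7, 130.5]
ee_rot: [0.305, 0.952, 0.0, 0.001]
force: [1.4, 0.6, -0.1]
width: 0.448
grip_force: 40.7
```

Run:
```python
from h import *
go((401,344,125,-155.5))
stand()
```

```text
t 35.82 tcp [ 437.2 -184.7  130.5] phi 144.5 F [ 1.4  0.6 -0.1] w 0.448 grip 40.7 q1,q6 [-0.07 -2.12]
   (401, 344, 125, -155.5) -> {'x': np.float64(336.4), 'y': np.float64(409.5), 'z': np.float64(5.5), 'yaw': np.float64(-60.0)}
cas top z 75 [46.7 49.3]
cas top z 0 [45.5 48.9]
cas top z -75 [38.5 48.4]
```

{"fn": "send_rows", "kwargs": {"increments": [{"x":25,"y":31,"z":0,"yaw":-6,"jaw":255},{"x":50,"y":62,"z":0,"yaw":-12,"jaw":255},{"x":75,"y":93,"z":0,"yaw":-18,"jaw":255},{"x":100,"y":123,"z":0,"yaw":-24,"jaw":255},{"x":125,"y":154,"z":0,"yaw":-30,"jaw":255},{"x":150,"y":185,"z":0,"yaw":-36,"jaw":255},{"x":175,"y":215,"z":0,"yaw":-42,"jaw":255},{"x":200,"y":245,"z":0,"yaw":-48,"jaw":255},{"x":225,"y":275,"z":0,"yaw":-54,"jaw":255},{"x":250,"y":305,"z":0,"yaw":-60,"jaw":255}]}}

```text
time_s: 36.7
tool_pos: [410.0, 209.2, 130.7]
ee_rot: [-0.215, 0.977, 0.001, 0.001]
force: [2.1, 0.2, -0.5]
width: 0.449
grip_force: 40.8
```

Run:
```python
from h import *
go((401,344,125,None))
```

```text
t 36.7 tcp [410.  209.2 130.7] phi -155.1 F [ 2.1  0.2 -0.5] w 0.449 grip 40.8 q1,q6 [ 0.81 -1.95]
   (401, 344, 125, None) -> {'x': np.float64(-48.5), 'y': np.float64(126.0), 'z': np.float64(5.9), 'yaw': 0}
```

{"fn": "send_rows", "kwargs": {"increments": [{"x":-16,"y":40,"z":0,"yaw":0,"jaw":255},{"x":-32,"y":80,"z":0,"yaw":0,"jaw":255},{"x":-46,"y":115,"z":0,"yaw":0,"jaw":255},{"x":-48,"y":124,"z":0,"yaw":0,"jaw":255},{"x":-48,"y":124,"z":40,"yaw":0,"jaw":255},{"x":-48,"y":124,"z":75,"yaw":0,"jaw":255},{"x":-48,"y":124,"z":98,"yaw":0,"jaw":255},{"x":-48,"y":124,"z":106,"yaw":0,"jaw":255},{"x":-48,"y":124,"z":106,"yaw":0,"jaw":255},{"x":-48,"y":124,"z":106,"yaw":0,"jaw":255}]}}

```text
time_s: 37.53
tool_pos: [403.4, 340.4, 25.0]
ee_rot: [-0.213, 0.977, 0.0, 0.001]
force: [0.0, 0.1, 0.6]
width: 0.452
grip_force: 40.8
```

{"fn": "send_rows", "kwargs": {"increments": [{"x":0,"y":0,"z":2,"yaw":0,"jaw":255},{"x":0,"y":0,"z":3,"yaw":0,"jaw":255},{"x":0,"y":0,"z":3,"yaw":0,"jaw":255}]}}

```text
time_s: 37.78
tool_pos: [403.1, 340.4, 21.8]
ee_rot: [-0.213, 0.977, 0.001, 0.001]
force: [-0.5, -0.3, -0.9]
width: 0.448
grip_force: 40.8
```

{"fn": "send_rows", "kwargs": {"increments": [{"x":0,"y":0,"z":2,"yaw":0,"jaw":255},{"x":0,"y":0,"z":4,"yaw":0,"jaw":255},{"x":0,"y":0,"z":4,"yaw":0,"jaw":255}]}}

```text
time_s: 38.03
tool_pos: [403.2, 340.3, 19.0]
ee_rot: [-0.213, 0.977, 0.001, 0.001]
force: [-4.0, -3.4, 13.9]
width: 0.452
grip_force: 42.1
```

{"fn": "send_rows", "kwargs": {"increments": [{"x":0,"y":0,"z":-2,"yaw":0,"jaw":255},{"x":0,"y":0,"z":-2,"yaw":0,"jaw":77},{"x":0,"y":0,"z":-2,"yaw":0,"jaw":77},{"x":0,"y":0,"z":-2,"yaw":0,"jaw":77},{"x":0,"y":0,"z":-2,"yaw":0,"jaw":77},{"x":0,"y":0,"z":-40,"yaw":0,"jaw":77},{"x":0,"y":0,"z":-80,"yaw":7,"jaw":130},{"x":0,"y":0,"z":-115,"yaw":14,"jaw":130},{"x":0,"y":0,"z":-115,"yaw":20,"jaw":130},{"x":0,"y":0,"z":-115,"yaw":20,"jaw":130}]}}

```text
time_s: 38.87
tool_pos: [403.5, 341.0, 134.0]
ee_rot: [-0.038, 0.999, 0.002, 0.002]
force: [0.2, -0.8, -0.3]
width: 0.49
grip_force: 0.0
```

```bash
cat >> h.py <<'E'
def barz(y0=163,x=(400,420,440,460,500,520,540,560,580,640)):
    im,d,W=snap("side")
    k=(W[...,2]>5)&(W[...,2]<110)&(W[...,0]<660)&(W[...,0]>370)&(abs(W[...,1]-y0)<22)&((im.min(2)>110)|(hsvmask(im,*HS['red'])>0))
    P=W[k]
    for q in x:
        s=abs(P[:,0]-q)<8
        if s.sum()>3: print("bar",q,np.median(P[s],axis=0).round(1))
    return im,d,W
E
python3 - <<'E'
from h import *
im,d,W=barz(); modz()
m=(hsvmask(im,*HS['orange'])>0)&(W[...,1]>300); l,n_=0,0
nn,lab,st,ce=cv2.connectedComponentsWithStats(m.astype(np.uint8))
for i in range(1,nn):
    if st[i,4]>20: P=W[lab==i]; print("ins",st[i,4],P.mean(0).round(1),np.percentile(P[:,2],[3,97]).round(1))
go((537,163,115,-176),(537,163,48,-176))
cv2.imwrite('pics/r1.png',cv2.resize(im[90:250,140:360],(800,582))[:,:,::-1])
E
```

```text
bar 400 [403.6 165.7  14.2]
bar 420 [420.7 165.7  18.5]
bar 440 [439.5 163.9  25.1]
bar 460 [460.2 164.6  31.3]
bar 500 [500.2 168.   44.6]
bar 520 [520.8 168.1  51. ]
bar 540 [540.5 168.9  58.1]
bar 560 [559.4 171.   63.6]
bar 580 [580.3 169.4  70.7]
bar 640 [639.4 171.7  90.2]
side module z at x 12: [(-100, np.float64(143.2)), (0, np.float64(143.6)), (100, np.float64(140.6))]
ins 117 [477.9 378.   24.4] [ 7.4 35.9]
ins 127 [399.4 331.4  25.8] [ 6.2 37.8]
t 38.97 tcp [402.2 339.4 131. ] phi -175.3 F [ 0.8 -0.3 -0.1] w 0.492 grip 0.0 q1,q6 [ 1.   -2.49]
   (537, 163, 115, -176) -> {'x': np.float64(-119.9), 'y': np.float64(-186.8), 'z': np.float64(16.0), 'yaw': np.float64(0.7)}
   (537, 163, 48, -176) -> {'x': np.float64(-120.0), 'y': np.float64(-186.8), 'z': np.float64(83.0), 'yaw': np.float64(0.7)}
```

View pics/r1.png

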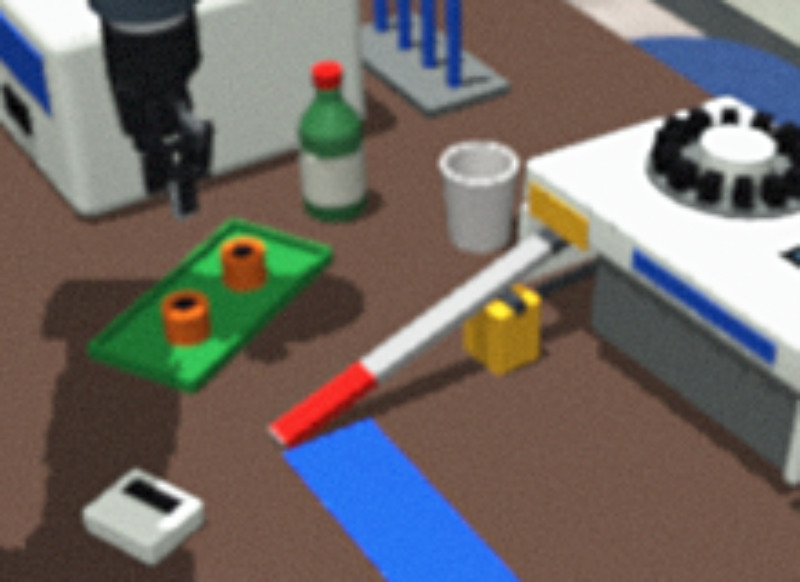

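{"fn": "send_rows", "kwargs": {"increments": [{"x":-24,"y":-36,"z":0,"yaw":0,"jaw":130},{"x":-48,"y":-72,"z":0,"yaw":0,"jaw":130},{"x":-72,"y":-108,"z":0,"yaw":0,"jaw":130},{"x":-96,"y":-144,"z":0,"yaw":0,"jaw":130},{"x":-120,"y":-178,"z":0,"yaw":0,"jaw":130},{"x":-120,"y":-182,"z":0,"yaw":0,"jaw":130},{"x":-120,"y":-182,"z":0,"yaw":0,"jaw":130}]}}

```text
time_s: 39.55
tool_pos: [537.0, 164.7, 129.6]
ee_rot: [-0.039, 0.999, -0.001, -0.002]
force: [-0.8, 0.6, -0.2]
width: 0.49
grip_force: 0.0
```

Run:
```python
from h import *
for n in("side","top"):
    im,d,W=snap(n)
    k=(W[...,2]>9)&(W[...,2]<98)&(W[...,0]<655)&(W[...,0]>380)&(abs(W[...,1]-165)<35)&((im.min(2)>110)|(hsvmask(im,*HS['red'])>0))
    P=W[k]; e=abs(P[:,2]-(14.2+(P[:,0]-403)*.321)); P=P[e<5]
    if len(P)>20:
        r=cv2.minAreaRect(P[:,:2].astype(np.float32)); f=np.polyfit(P[:,0],P[:,1],1); print(n,len(P),r,"y@537",np.polyval(f,537),np.degrees(np.arctan(f[0])))
go((537,167,48,-176))
```

```text
side 532 ((527.1721801757812, 172.4923858642578), (254.3693084716797, 29.713361740112305), 2.025465250015259) y@537 171.28047358904448 1.8467445916652394
top 342 ((478.42608642578125, 169.34133911132812), (161.1406707763672, 22.83368492126465), 3.065601110458374) y@537 171.44294017854946 2.020082867172018
t 39.65 tcp [535.9 167.3 130.2] phi -175.4 F [-0.3  0.7 -0.6] w 0.491 grip 0.0 q1,q6 [ 0.58 -2.07]
   (537, 167, 48, -176) -> {'x': np.float64(-1.3), 'y': np.float64(-0.3), 'z': np.float64(82.2), 'yaw': np.float64(0.6)}
```

{"fn": "send_rows", "kwargs": {"increments": [{"x":-1,"y":3.5,"z":30,"yaw":2,"jaw":130},{"x":-1,"y":3.5,"z":60,"yaw":2,"jaw":130},{"x":-1,"y":3.5,"z":81,"yaw":2,"jaw":130},{"x":-1,"y":3.5,"z":81,"yaw":2,"jaw":130},{"x":-1,"y":3.5,"z":81,"yaw":2,"jaw":255},{"x":-1,"y":3.5,"z":81,"yaw":2,"jaw":255},{"x":-1,"y":3.5,"z":81,"yaw":2,"jaw":255},{"x":-1,"y":3.5,"z":81,"yaw":2,"jaw":255}], "squeeze": 80}}

```text
time_s: 40.32
tool_pos: [537.5, 171.9, 52.0]
ee_rot: [-0.022, 1.0, 0.001, 0.001]
force: [-2.6, -0.6, 0.5]
width: 0.224
grip_force: 78.5
```

{"fn": "send_rows", "kwargs": {"increments": [{"x":10,"y":0,"z":0,"yaw":0,"jaw":255},{"x":20,"y":0,"z":0,"yaw":0,"jaw":255},{"x":30,"y":0,"z":-3,"yaw":0,"jaw":255},{"x":40,"y":0,"z":-15,"yaw":0,"jaw":255},{"x":70,"y":0,"z":-40,"yaw":0,"jaw":255},{"x":90,"y":0,"z":-70,"yaw":0,"jaw":255},{"x":90,"y":0,"z":-90,"yaw":0,"jaw":255},{"x":90,"y":0,"z":-90,"yaw":0,"jaw":255}]}}

```text
time_s: 40.98
tool_pos: [449.3, 168.9, 146.4]
ee_rot: [-0.023, 1.0, 0.003, 0.005]
force: [1.5, 0.6, -2.8]
width: 0.22
grip_force: 79.0
```

Run:
```python
from h import *
modz(); n="side"; im,d,W=snap(n)
cv2.imwrite('pics/r2.png',cv2.resize(im[90:290,140:415],(800,582))[:,:,::-1])
r=hsvmask(im,*HS['red'])>0; k=r&(W[...,0]>200)&(W[...,0]<450)&(abs(W[...,1]-160)<40); print("red z",np.percentile(W[k],[3,50,97],axis=0).round(1))
go((435.5,-9.3,120,-90.5))
```

```text
side module z at x 12: [(-100, np.float64(143.6)), (0, np.float64(143.3)), (100, np.float64(141.1))]
red z [[316.  152.7  99.8]
 [353.8 159.3 116.2]
 [392.3 174.8 130.4]]
t 41.08 tcp [447.6 168.  141.6] phi -177.4 F [-0.3 -0.4 -5. ] w 0.219 grip 79.0 q1,q6 [ 0.69 -2.21]
   (435.5, -9.3, 120, -90.5) -> {'x': np.float64(20.0), 'y': np.float64(-176.6), 'z': np.float64(21.1), 'yaw': np.float64(-86.9)}
```

View pics/r2.png

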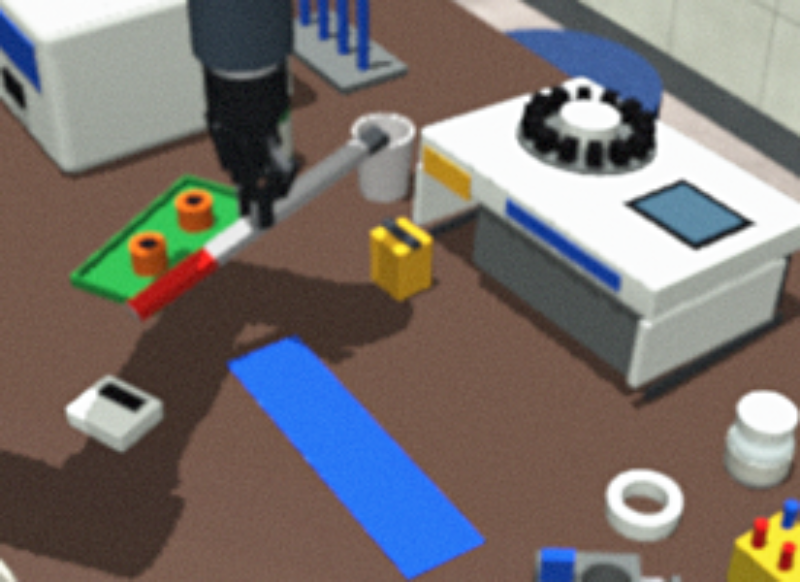

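{"fn": "send_rows", "kwargs": {"increments": [{"x":2,"y":-20,"z":0,"yaw":-7,"jaw":255},{"x":4,"y":-40,"z":0,"yaw":-14,"jaw":255},{"x":6,"y":-60,"z":0,"yaw":-21,"jaw":255},{"x":8,"y":-80,"z":0,"yaw":-28,"jaw":255},{"x":10,"y":-100,"z":0,"yaw":-35,"jaw":255},{"x":12,"y":-120,"z":0,"yaw":-42,"jaw":255},{"x":14,"y":-140,"z":0,"yaw":-49,"jaw":255},{"x":16,"y":-160,"z":0,"yaw":-56,"jaw":255},{"x":18,"y":-180,"z":0,"yaw":-63,"jaw":255},{"x":20,"y":-184,"z":0,"yaw":-70,"jaw":255}]}}

```text
time_s: 41.92
tool_pos: [434.5, -19.7, 139.0]
ee_rot: [-0.593, 0.805, 0.001, -0.002]
force: [-0.0, 0.3, -4.2]
width: 0.224
grip_force: 79.1
```

{"fn": "send_rows", "kwargs": {"increments": [{"x":0,"y":0,"z":15,"yaw":-7,"jaw":255},{"x":0,"y":0,"z":30,"yaw":-14,"jaw":255},{"x":0,"y":0,"z":45,"yaw":-17,"jaw":255},{"x":0,"y":0,"z":60,"yaw":-17,"jaw":255},{"x":0,"y":0,"z":60,"yaw":-17,"jaw":255}]}}

```text
time_s: 42.33
tool_pos: [432.4, -18.0, 76.6]
ee_rot: [-0.704, 0.71, 0.003, -0.003]
force: [-1.7, 0.1, -3.9]
width: 0.221
grip_force: 79.2
```

Run:
```python
from h import *
n="side"; im,d,W=snap(n)
r=hsvmask(im,*HS['red'])>0; k=r&(W[...,0]>370)&(W[...,0]<500)&(W[...,1]<0)&(W[...,1]>-190); print("red",np.percentile(W[k],[3,50,97],axis=0).round(1))
go((435.5,-17,60,-90.5),(435.5,-17,9,-90.5))
```

```text
red [[ 418.7 -151.3   36.3]
 [ 428.7 -112.7   51. ]
 [ 440.2  -72.6   63.9]]
t 42.38 tcp [433.6 -17.9  78.3] phi -90.5 F [-0.3 -0.4 -3.9] w 0.221 grip 79.2 q1,q6 [ 0.32 -0.33]
   (435.5, -17, 60, -90.5) -> {'x': np.float64(-1.0), 'y': np.float64(-2.0), 'z': np.float64(18.3), 'yaw': np.float64(-0.0)}
   (435.5, -17, 9, -90.5) -> {'x': np.float64(-1.1), 'y': np.float64(-2.3), 'z': np.float64(69.3), 'yaw': np.float64(-0.0)}
```

{"fn": "send_rows", "kwargs": {"increments": [{"x":-1,"y":-2,"z":15,"yaw":0,"jaw":255},{"x":-1,"y":-2,"z":20,"yaw":0,"jaw":255},{"x":-1,"y":-2,"z":25,"yaw":0,"jaw":255},{"x":-1,"y":-2,"z":30,"yaw":0,"jaw":255},{"x":-1,"y":-2,"z":35,"yaw":0,"jaw":255},{"x":-1,"y":-2,"z":40,"yaw":0,"jaw":255},{"x":-1,"y":-2,"z":45,"yaw":0,"jaw":255},{"x":-1,"y":-2,"z":50,"yaw":0,"jaw":255}], "squeeze": 20}}

```text
time_s: 43.05
tool_pos: [437.9, -16.2, 30.7]
ee_rot: [-0.704, 0.71, -0.0, 0.0]
force: [-1.4, 3.2, 2.3]
width: 0.221
grip_force: 80.6
```

Run:
```python
from h import *
n="side"; im,d,W=snap(n)
r=hsvmask(im,*HS['red'])>0; k=r&(W[...,0]>370)&(W[...,0]<500)&(W[...,1]<0)&(W[...,1]>-190); print("red",np.percentile(W[k],[3,50,97],axis=0).round(1))
k=(im.min(2)>110)&(abs(W[...,0]-432)<30)&(W[...,1]>0)&(W[...,1]<150); P=W[k]; print("tipside",np.percentile(P,[3,50,97],axis=0).round(1))
go((435.5,-17,9,-90.5))
```

```text
red [[ 426.7 -154.8   14.7]
 [ 436.  -115.8   21. ]
 [ 445.9  -76.3   28.4]]
tipside [[402.7  16.5  44. ]
 [419.1  62.8 434.9]
 [447.4 123.2 452.6]]
t 43.1 tcp [437.6 -16.4  29.7] phi -90.4 F [ 1.3  0.8 -1.9] w 0.224 grip 80.6 q1,q6 [ 0.32 -0.33]
   (435.5, -17, 9, -90.5) -> {'x': np.float64(0.6), 'y': np.float64(2.0), 'z': np.float64(20.7), 'yaw': np.float64(0.1)}
```

{"fn": "send_rows", "kwargs": {"increments": [{"x":0,"y":2,"z":5,"yaw":0,"jaw":255},{"x":0,"y":2,"z":10,"yaw":0,"jaw":255},{"x":0,"y":2,"z":15,"yaw":0,"jaw":255},{"x":0,"y":2,"z":20,"yaw":0,"jaw":255},{"x":0,"y":2,"z":20,"yaw":0,"jaw":255}]}}

```text
time_s: 43.52
tool_pos: [434.5, -16.6, 9.5]
ee_rot: [-0.704, 0.71, 0.001, -0.001]
force: [-1.0, 2.6, 1.2]
width: 0.22
grip_force: 81.0
```

{"fn": "send_rows", "kwargs": {"increments": [{"x":0,"y":0,"z":0,"yaw":0,"jaw":130},{"x":0,"y":0,"z":0,"yaw":0,"jaw":130},{"x":0,"y":0,"z":0,"yaw":0,"jaw":130},{"x":0,"y":0,"z":0,"yaw":0,"jaw":130},{"x":0,"y":0,"z":-40,"yaw":0,"jaw":130},{"x":0,"y":0,"z":-80,"yaw":0,"jaw":130},{"x":0,"y":0,"z":-120,"yaw":0,"jaw":255},{"x":0,"y":0,"z":-160,"yaw":0,"jaw":255},{"x":0,"y":0,"z":-180,"yaw":0,"jaw":255},{"x":0,"y":0,"z":-180,"yaw":0,"jaw":255}]}}

```text
time_s: 44.35
tool_pos: [438.6, -16.1, 196.4]
ee_rot: [-0.704, 0.71, -0.003, 0.004]
force: [0.5, -0.5, -0.8]
width: -0.001
grip_force: 0.0
```

Run:
```python
from h import *
n="side"; im,d,W=snap(n)
r=hsvmask(im,*HS['red'])>0; k=r&(W[...,0]>370)&(W[...,0]<500)&(W[...,1]<0)&(W[...,1]>-190); print("red",np.percentile(W[k],[3,50,97],axis=0).round(1),rect(n,r,15,(350,520,-190,180)))
k=(im.min(2)>120)&(abs(W[...,0]-435)<30)&(abs(W[...,1])<150)&(W[...,2]<60); print("white",rect(n,k.astype(np.uint8),15),np.percentile(W[k],[3,50,97],axis=0).round(1)[:,2])
go((690.2,54,190,-90.5),(690.2,54,150,-90.5))
```

```text
red [[ 423.5 -163.2   11.1]
 [ 432.5 -123.7   14.9]
 [ 442.2  -81.9   18.1]] (array([ 432.3, -122.5]), array([85.1, 20.7]), 89.7, 202, array([ 432.3, -124. ]))
white (array([434.4,  13.2]), array([181.3,  26.3]), 89.7, 414, array([434.4,   5.2])) [ 8.7 14.9 18.5]
t 44.4 tcp [437.2 -16.  193.5] phi -90.5 F [ 0.2  0.4 -0.1] w -0.0 grip 0.0 q1,q6 [ 0.32 -0.33]
   (690.2, 54, 190, -90.5) -> {'x': np.float64(-72.0), 'y': np.float64(-252.5), 'z': np.float64(5.2), 'yaw': np.float64(0.0)}
   (690.2, 54, 150, -90.5) -> {'x': np.float64(-71.9), 'y': np.float64(-252.2), 'z': np.float64(45.2), 'yaw': np.float64(0.0)}
```

{"fn": "send_rows", "kwargs": {"increments": [{"x":-10,"y":-35,"z":0,"yaw":0,"jaw":255},{"x":-20,"y":-70,"z":0,"yaw":0,"jaw":255},{"x":-30,"y":-105,"z":0,"yaw":0,"jaw":255},{"x":-40,"y":-140,"z":0,"yaw":0,"jaw":255},{"x":-50,"y":-175,"z":0,"yaw":0,"jaw":255},{"x":-60,"y":-210,"z":0,"yaw":0,"jaw":255},{"x":-72,"y":-252,"z":0,"yaw":0,"jaw":255},{"x":-72,"y":-252,"z":20,"yaw":0,"jaw":255},{"x":-72,"y":-252,"z":35,"yaw":0,"jaw":255},{"x":-72,"y":-252,"z":35,"yaw":0,"jaw":255}]}}

```text
time_s: 45.23
tool_pos: [686.2, 53.9, 148.9]
ee_rot: [-0.704, 0.71, 0.003, -0.004]
force: [-0.8, 0.2, -1.5]
width: 0.001
grip_force: 0.0
```

Run:
```python
from h import *
go((690.2,54,148,-90.5),(690.2,54,131,-90.5))
```

```text
t 45.23 tcp [686.2  53.9 148.9] phi -90.5 F [-0.8  0.2 -1.5] w 0.001 grip 0.0 q1,q6 [ 0.3  -0.31]
   (690.2, 54, 148, -90.5) -> {'x': np.float64(-0.2), 'y': np.float64(-4.0), 'z': np.float64(0.8), 'yaw': np.float64(0.0)}
   (690.2, 54, 131, -90.5) -> {'x': np.float64(-0.2), 'y': np.float64(-4.2), 'z': np.float64(17.8), 'yaw': np.float64(0.0)}
```

{"fn": "send_rows", "kwargs": {"increments": [{"x":0,"y":-1,"z":3,"yaw":0,"jaw":255},{"x":0,"y":-1,"z":6,"yaw":0,"jaw":255},{"x":0,"y":-1,"z":9,"yaw":0,"jaw":255},{"x":0,"y":-1,"z":12,"yaw":0,"jaw":255},{"x":0,"y":-1,"z":12,"yaw":0,"jaw":255}]}}

```text
time_s: 45.65
tool_pos: [689.1, 53.6, 144.5]
ee_rot: [-0.704, 0.71, -0.0, 0.0]
force: [0.9, 0.2, 0.9]
width: 0.002
grip_force: 0.0
```

{"fn": "send_rows", "kwargs": {"increments": [{"x":0,"y":0,"z":2,"yaw":0,"jaw":255},{"x":0,"y":0,"z":4,"yaw":0,"jaw":255},{"x":0,"y":0,"z":6,"yaw":0,"jaw":255},{"x":0,"y":0,"z":6,"yaw":0,"jaw":255}]}}

```text
time_s: 45.98
tool_pos: [688.5, 53.4, 139.1]
ee_rot: [-0.704, 0.71, -0.0, -0.0]
force: [-4.4, 0.4, 6.0]
width: 0.002
grip_force: 2.6
```

{"fn": "send_rows", "kwargs": {"increments": [{"x":0,"y":0,"z":2,"yaw":0,"jaw":255},{"x":0,"y":0,"z":4,"yaw":0,"jaw":255},{"x":0,"y":0,"z":5,"yaw":0,"jaw":255},{"x":0,"y":0,"z":5,"yaw":0,"jaw":255}]}}

```text
time_s: 46.32
tool_pos: [688.4, 53.3, 134.0]
ee_rot: [-0.704, 0.71, -0.0, -0.0]
force: [-5.3, -0.9, 5.2]
width: 0.0
grip_force: 2.5
```

{"fn": "send_rows", "kwargs": {"increments": [{"x":0,"y":0,"z":1,"yaw":0,"jaw":255},{"x":0,"y":0,"z":2,"yaw":0,"jaw":255},{"x":0,"y":0,"z":3,"yaw":0,"jaw":255},{"x":0,"y":0,"z":3,"yaw":0,"jaw":255}]}}

```text
time_s: 46.65
tool_pos: [688.4, 53.3, 131.1]
ee_rot: [-0.704, 0.71, -0.0, -0.0]
force: [-3.4, -0.7, 3.6]
width: 0.001
grip_force: 2.5
```

{"fn": "send_rows", "kwargs": {"increments": [{"x":0,"y":0,"z":1,"yaw":0,"jaw":255},{"x":0,"y":0,"z":1,"yaw":0,"jaw":255},{"x":0,"y":0,"z":1,"yaw":0,"jaw":255}]}}

```text
time_s: 46.9
tool_pos: [688.4, 53.2, 130.2]
ee_rot: [-0.704, 0.71, -0.0, -0.0]
force: [-4.6, -0.2, 6.0]
width: 0.001
grip_force: 2.9
```

{"fn": "send_rows", "kwargs": {"increments": [{"x":0,"y":0,"z":0.7,"yaw":0,"jaw":255},{"x":0,"y":0,"z":0.7,"yaw":0,"jaw":255},{"x":0,"y":0,"z":0.7,"yaw":0,"jaw":255}]}}

```text
time_s: 47.15
tool_pos: [688.4, 53.2, 130.1]
ee_rot: [-0.704, 0.71, -0.0, -0.0]
force: [-5.9, -0.1, 8.3]
width: -0.003
grip_force: 4.2
```

{"fn": "send_rows", "kwargs": {"increments": [{"x":0,"y":0,"z":-10,"yaw":0,"jaw":255},{"x":0,"y":0,"z":-50,"yaw":0,"jaw":255},{"x":0,"y":0,"z":-90,"yaw":0,"jaw":255},{"x":0,"y":40,"z":-100,"yaw":0,"jaw":255},{"x":0,"y":80,"z":-100,"yaw":0,"jaw":255},{"x":0,"y":120,"z":-100,"yaw":0,"jaw":255},{"x":0,"y":160,"z":-100,"yaw":0,"jaw":255},{"x":0,"y":160,"z":-100,"yaw":0,"jaw":255},{"x":0,"y":160,"z":-100,"yaw":0,"jaw":255}]}}

```text
time_s: 47.9
tool_pos: [527.5, 54.8, 229.5]
ee_rot: [-0.705, 0.71, -0.0, 0.001]
force: [1.1, 0.7, -0.2]
width: -0.001
grip_force: 0.0
```

Run:
```python
from h import *
modz("top"); im,d,W=modz(); stand(); go()
cv2.imwrite('pics/end.png',cv2.resize(im[60:420,60:540],(800,600))[:,:,::-1])
```

```text
top module z at x 12: [(-100, np.float64(130.2))]
side module z at x 12: [(-100, np.float64(129.8)), (0, np.float64(130.2)), (100, np.float64(129.8))]
cas top z 75 [46.4 48.8]
cas top z 0 [45.5 48.9]
cas top z -75 [38.1 48.6]
t 48.05 tcp [530.3  55.2 228.6] phi -90.5 F [-0.8  0.2 -0.5] w -0.0 grip 0.0 q1,q6 [ 0.4  -0.41]
```

View pics/end.png

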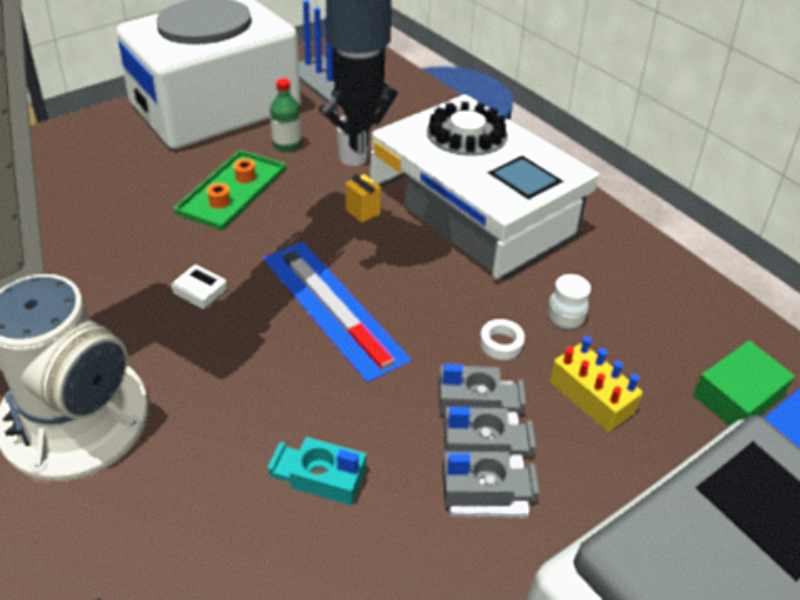

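The final picture shows the module down at 130 mm, the bar flat on its mat at (335,310), and both inserts upright in the tray at (220,195) and (245,170). All three cassettes are on the posts, and everything else is where it was.

```bash
python3 -c "
from bench import ctrl
print(ctrl.job_done())"
```

```text
the job is handed in; nothing more can be done
None
```

The job is done and handed in after about 48 s: all three cassettes sit on the posts, the two inserts present (the middle cassette was empty) stand upright in the tray, the bar is flat on its mat, the module is fully down, and nothing else looked disturbed in the final pictures.

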